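# Strip the ink-roller spindle for washing

### The arm

A 6-joint arm with a two-finger parallel gripper is mounted at the origin on the work surface. World frame = base frame: x ahead of the robot, y to its left, z up, the work surface at z = 0. Lengths are in m, angles in rad, forces in N, time in s.
With the tool pointing down it reaches from about 0.275 to 0.85 m from the base axis. Payload 19 kg.
Tool frame: the origin (TCP) lies at the very end of the fingers, on their centre line; the grasp point (between the pads) lies 19 mm behind it; x points along the fingers, y is the direction in which the jaws open and shut, and the axes are right-handed (so a half turn about x gives the same grasp; the last joint's range is limited). The gripper opens to 85 mm and grips with 20 to 120 N. Pads are 22 mm wide; open, the fingers measure 114 mm over their backs; the gripper's body (76 mm by 85 mm) begins 54 mm behind the grasp point. The pads swing forward as they close: fully open they stand 13 mm farther back than shut.
Start: joints at [1.016, 0.15, 1.437, -0, 1.554, -0.134], TCP at [0.235, 0.525, 0.231] pointing down, gripper open.
Joint ranges: [-2.8, 2.8], [-0.68, 2.1], [0.12, 2.68], [-1.39, 4.53], [0.16, 2.79], [-2.81, 2.81]. Speed limits (rad/s): [1.89, 1.89, 2.22, 3.01, 3.01, 3.01].

### API

Orientations are given as a unit quaternion [w, x, y, z].
In Python, from cell import arm, cams, workorder gives the robot as it stands.
- The arm moves only by the tool carry_out, never from a script. Its argument "motion" is a list of rows, each a list of 3 entries, a list of its own where there are three numbers: the turn, a rotation vector about the tool's x, y, z in rad, then the shift along the tool's x, y, z in cm, then the opening, from 0 (shut) to 1 (fully open). A call has exactly 8 rows; each row shifts and turns the commanded pose from where the row before left it, along the tool's axes as they then stand; what a row does not reach is not made up. A row lasts 1/8 s, in which the tool goes at most 62.5 mm and 10.7 degrees, less where a joint would pass 70% of its speed; a pose out of reach is approached as far as the arm can. A call is refused whole if a number of a shift passes 6.25 or a number of a turn 0.188, either way. A call with a gripper value outside its range is refused whole. The fingers move at their own pace and stop on an object; the grip force is fixed at half the most. Time passes only in rows, so rows that do not move let the fingers close, or fill a call up. It gives the time, the measured TCP pose, the force and the opening at its end, in the units of the state.
- arm.get_state(): the state, without advancing time (a new reading comes with each control period).
- cams.get_image(name): name is "scene" or "top" or "wrist"; returns a dict with "pixels" (420x560x3 uint8, blue, green, red), "camera_matrix" (3x3 intrinsics, pixels), "dist_coeffs" ([k1, k2, p1, p2, k3] as OpenCV has them; the pictures are not rectified), "R" (3x3) and "t" (3): a world point X has camera coordinates R X + t; the wrist camera has in their place "mount" (4x4, takes a point from camera to tool coordinates, whose origin is the TCP and whose axes are the tool frame's). Camera axes: x right, y down, z forward; pixel columns grow to the right and rows downward; lengths in m; the calibration is good to about 2 mm. A picture is of the moment at which its call begins: read the wrist's pose just before it. There is no depth.
- workorder.close_job(): hands the job in, once; it reports no verdict.
The state is a dict: "time": time; "joint_pos": joint angles; "qd": joint speeds; "tau": joint torques, N m; "eef_pos": TCP position; "eef_rot": TCP orientation; "wrist_force": force on the tool from outside, world axes, zero at the start; "ft_torque": the same for the moment, N m; "finger_gap": finger opening in m.
Only numpy, scipy, OpenCV 4.12 (cv2) and the standard library are available. Lean on these libraries where they do the work, as an engineer would, in place of code of your own. Each camera call takes 0.05 s, during which the arm holds its last target.

### The job

Strip the roller spindle for washing: push the red hydraulic lever away, past its stiff detent into the float notch, and leave it there, so that the orange keeper at the spindle's end sinks. Then slide the brass stop collar off the spindle's free end and put it in the tin dish, and slide off after it every roller sleeve that is on the spindle, laying each one on the two rails of the drying rack, lengthwise between the end plates. Leave the solvent can and the ink jar where they are.

Things in the scene. Friction and masses are not known exactly. Their poses are not given: they have to be found in the camera images.
- lever (a joint): lever angle, rad: 0 leans 0.45 rad back from vertical (to the valve's -x), grows to the valve's +x, end stop 0.90. Moves at 1 to 2 N at the knob and stays where left, save for a sprung detent with its crest at 0.55 (felt from 0.3): about 7 to 9 N at the knob, more if pushed by rubbing on it; past the crest it snaps into the float notch (0.8 to 0.9) and is held there
- lever_knob (a point): centre of the red ball knob, 32 mm across, on the lever's 12 mm rod; 115 mm from the lever's pivot, which lies 85 mm above the table. The rod swings in the valve's x-z plane
- valve: fixed grey valve block under the lever, 100 (x) x 50 (y) x 70 mm high on a 130 x 80 mm foot, with two pivot cheeks up to 105 mm; origin at the centre of its underside, directly below the pivot; float lies towards its +x, which points roughly away from the robot
- keeper (a joint): how far the orange keeper tongue has sunk (m): 0.06 times the lever angle. Sunk less than about 0.045 it bars the way off the spindle; with the lever in float it is about 0.05 and its top lies about 34 mm below the spindle's axis
- bar_root (a point): point on the spindle's axis at its fixed end, where a flange 36 mm across ends, 130 mm above the table. The spindle is a fixed, level steel bar 18 mm in diameter; behind this end stands a green post 50 mm wide, 30 mm thick and 150 mm high
- bar_end (a point): point on the spindle's axis at its free end, 271 mm from bar_root. The keeper (22 mm wide across the bar, 10 mm thick, in a 34 mm wide gland 67 mm high) stands with its middle 28 mm beyond it. Under the spindle lies a fixed grey base plate 90 mm wide and 12 mm thick
- collar: brass stop collar, a ring 44 mm outside, 25 mm bore, 28 mm long; origin at its centre, own y is its axis. At the start it hangs on the spindle next to the free end, its centre about 3.5 mm below the spindle's axis
- sleeve_red: red roller sleeve, a tube 50 mm outside, 29 mm bore, 44 mm long, about 0.14 kg; origin at its centre, own y is its axis. It hangs on the spindle (centre about 5.5 mm below the spindle's axis) at the start, or is absent (None). The sleeves hang in any order, some mm apart
- sleeve_blue: blue roller sleeve, same size and axes as the red one, or absent
- sleeve_yellow: yellow roller sleeve, same size and axes as the red one, or absent
- sleeve_black: black roller sleeve, same size and axes as the red one, or absent
- rack: fixed drying rack: two level round rails 10 mm in diameter along its own y, at x = +15 and -15 mm, axes 45 mm above the table, 292 mm clear between wooden end plates (50 mm wide, 85 mm high); foot board 70 x 320 x 8 mm. Origin at the centre of its underside. A sleeve lying on both rails along y has its centre about 71 mm above the table; there is room for all end to end
- dish: loose square tin dish, 130 x 130 mm outside, 24 mm high, walls and floor 4 mm; origin at the centre of its underside
- can: white solvent can, 55 x 100 x 180 mm high, a bystander; origin at the centre of its underside
- jar: black ink jar, 64 mm across, 85 mm high, a bystander; origin at the centre of its underside
There are look-alikes about, which are no part of the job. What is shaped like the valve but purple is not meant.

How it is judged:
By the outcome, as a careful person would: the job done as asked, in the order asked, and still so for the second after the job is handed in, with the robot touching nothing.
Of sleeve_red, sleeve_blue, sleeve_yellow, sleeve_black only 2 to 4 are there at a start; the rules pass over those that are not, and their reading is None.
At some moment in a run one of dish may be knocked a few centimetres aside while the robot is not near it.
Once in a run the grip may slacken for a moment while it holds something.
It also fails if it takes over 210 s, if anything falls off the work surface, if the arm or the gripper's body presses on something with over 40 N, if the wrist force passes 120 N, or if a joint passes its speed limit or range.

## Working session

There is one attempt and no reset: what is moved stays moved. The work goes in short steps, Python scripts to look and compute and a tool call to move; the robot and the scene stay as the last step left them, time stands still between calls to the robot, and variables do not carry over. Pictures are saved under pics/ and viewed, and the job is handed in when it is done.

Besides the shell and the picture viewer there is one more tool, called after "Emit:" in YAML: its name, and indented under it one key for each argument. carry_out: Moves the arm, as the interface text tells. Its arguments: {"type":"object","properties":{"motion":{"type":"array","items":{"type":"array"}}},"required":["motion"]}

```bash
ls; mkdir -p pics; cat > h.py <<'E'
import numpy as np, cv2
from cell import arm, cams, workorder
from scipy.spatial.transform import Rotation as Ro
def rot(q): return Ro.from_quat([q[1],q[2],q[3],q[0]]).as_matrix()
def snap(n,f):
    s=arm.get_state(); d=cams.get_image(n); cv2.imwrite('pics/'+f+'.png',d['pixels'])
    K=np.array(d['camera_matrix']);D=np.array(d['dist_coeffs'])
    if n=='wrist':
        M=np.array(d['mount']);T=np.eye(4);T[:3,:3]=rot(s['eef_rot']);T[:3,3]=s['eef_pos'];W=T@M
        R=W[:3,:3].T;t=-R@W[:3,3]
    else: R=np.array(d['R']);t=np.array(d['t'])
    np.savez('pics/'+f+'.npz',K=K,D=D,R=R,t=t); return d['pixels']
def load(f):
    z=np.load('pics/'+f+'.npz');return z['K'],z['D'],z['R'],z['t']
def ray(f,uv):
    K,D,R,t=load(f);p=cv2.undistortPoints(np.array([[uv]],float),K,D)[0,0]
    return -R.T@t, R.T@np.array([p[0],p[1],1.])
def onz(f,uv,z):
    c,d=ray(f,uv);return c+d*(z-c[2])/d[2]
def proj(f,P):
    K,D,R,t=load(f);return cv2.projectPoints(np.array(P,float).reshape(-1,3),cv2.Rodrigues(R)[0],t,K,D)[0][:,0]
def tri(*obs):
    A=np.zeros((3,3));b=np.zeros(3)
    for f,uv in obs:
        c,d=ray(f,uv);d=d/np.linalg.norm(d);P=np.eye(3)-np.outer(d,d);A+=P;b+=P@c
    return np.linalg.solve(A,b)
def st():
    s=arm.get_state();print({k:np.round(s[k],4).tolist() for k in ('time','joint_pos','eef_pos','eef_rot','wrist_force','finger_gap')});return s
E
python3 - <<'E'
from h import *
np.set_printoptions(precision=4,suppress=True)
st()
for n in('scene','top','wrist'):
    snap(n,n+'0');K,D,R,t=load(n+'0');print(n,K.ravel(),D,'C',-R.T@t,R)
s=arm.get_state();print(rot(s['eef_rot']))
E
```

```text
pics
{'time': 0.0, 'joint_pos': [1.016, 0.1509, 1.438, -0.0, 1.5538, -0.134], 'eef_pos': [0.2348, 0.5246, 0.2307], 'eef_rot': [0.6914, 0.1473, 0.6917, -0.1481], 'wrist_force': [-0.1561, -0.5642, 0.0618], 'finger_gap': 0.0853}
scene [380.9965   0.     275.0772   0.     380.9965 211.4184   0.       0.
   1.    ] [0.0146 0.     0.     0.     0.    ] C [1.0338 0.2883 0.9182] [[-0.5262  0.8503  0.0096]
 [ 0.6704  0.4217 -0.6106]
 [-0.5232 -0.3148 -0.7919]]
top [471.9962   0.     283.744    0.     471.9962 208.2938   0.       0.
   1.    ] [0.0461 0.     0.     0.     0.    ] C [ 0.3061 -0.0139  1.375 ] [[ 0.0092 -0.9999 -0.0079]
 [-0.9859 -0.0078 -0.1672]
 [ 0.1671  0.0093 -0.9859]]
wrist [289.1352   0.     281.9356   0.     289.1352 209.0159   0.       0.
   1.    ] [-0.0149  0.      0.      0.      0.    ] C [0.1706 0.5542 0.3733] [[ 0.408   0.913  -0.0024]
 [ 0.877  -0.3912  0.2789]
 [ 0.2537 -0.1159 -0.9603]]
[[-0.0005  0.4085  0.9128]
 [-0.0008  0.9128 -0.4085]
 [-1.     -0.0009 -0.0001]]
```

View pics/scene0.png

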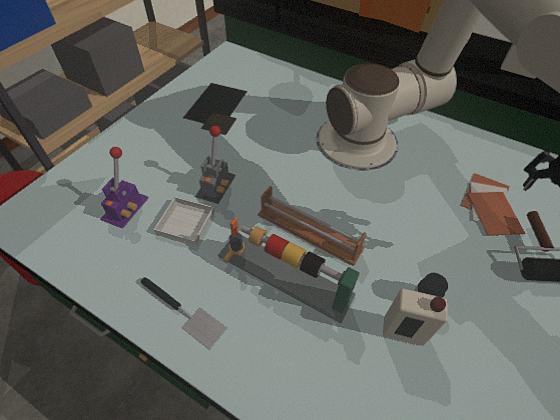

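View pics/top0.png

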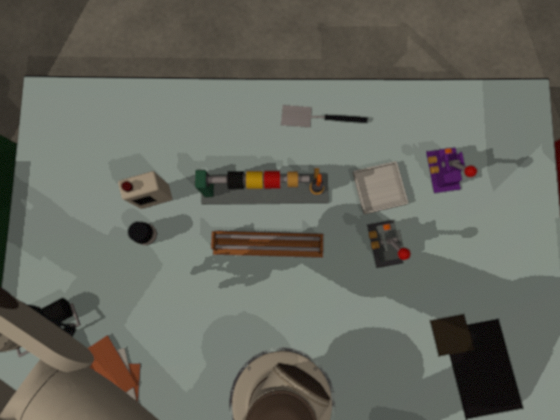

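View pics/wrist0.png

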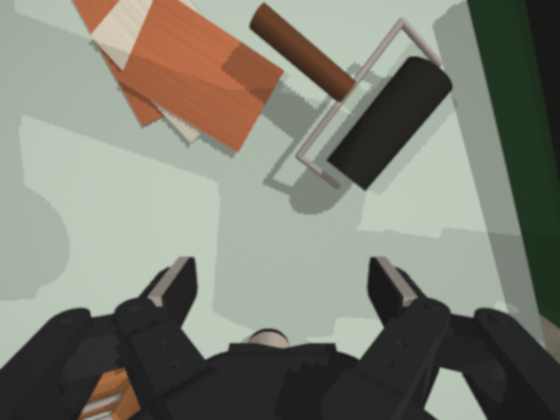

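```bash
python3 - <<'E'
import cv2
a=cv2.imread('pics/top0.png');cv2.imwrite('pics/topz.png',cv2.resize(a[130:270,180:340],(800,700)[:2],interpolation=cv2.INTER_CUBIC)[:600] if 0 else cv2.resize(a[155:265,185:335],None,fx=5.3,fy=5.3,interpolation=cv2.INTER_CUBIC))
cv2.imwrite('pics/topz2.png',cv2.resize(a[135:275,335:495],None,fx=4,fy=4,interpolation=cv2.INTER_CUBIC))
a=cv2.imread('pics/scene0.png');cv2.imwrite('pics/scz.png',cv2.resize(a[180:330,210:370],None,fx=4,fy=4,interpolation=cv2.INTER_CUBIC))
cv2.imwrite('pics/scz2.png',cv2.resize(a[110:250,90:250],None,fx=4,fy=4,interpolation=cv2.INTER_CUBIC))
E
```

```text
(no output)
```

View pics/topz.png

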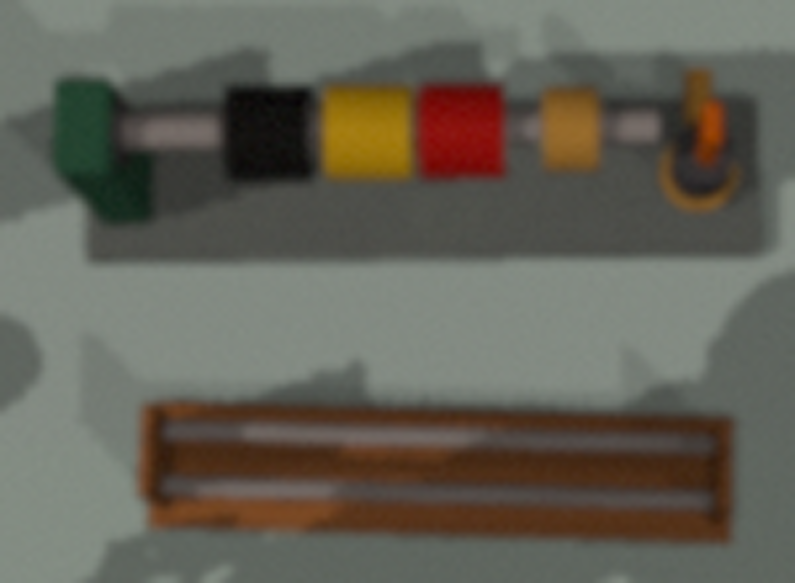

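View pics/topz2.png

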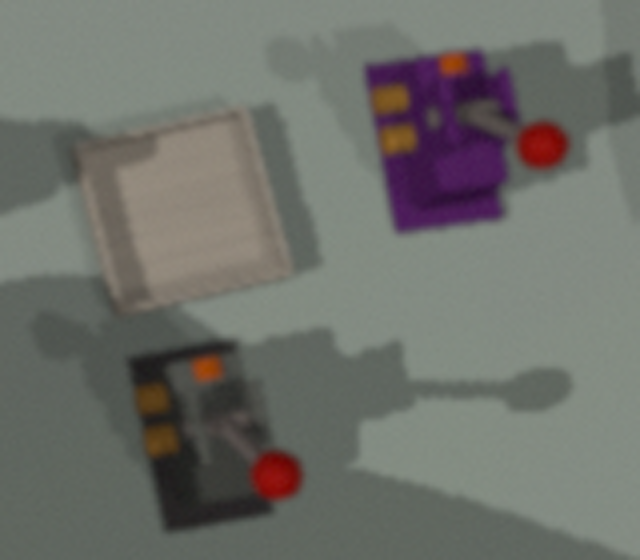

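View pics/scz.png

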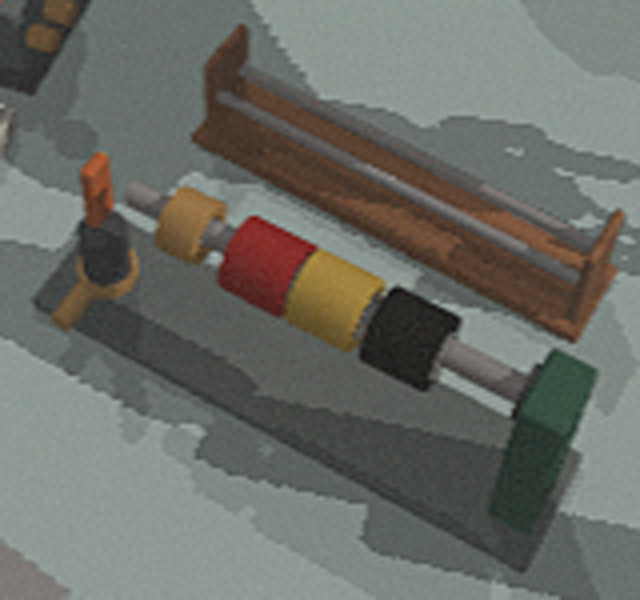

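View pics/scz2.png

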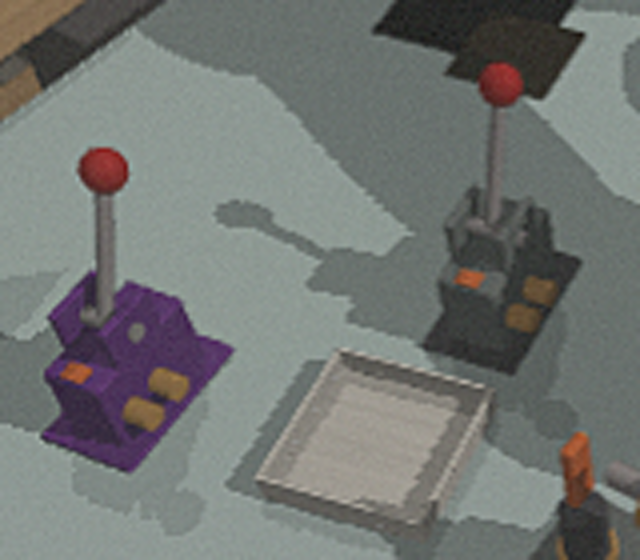

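```bash
python3 - <<'E'
from h import *
np.set_printoptions(precision=4,suppress=True)
T=lambda x,y:(x/5.3+185,y/5.3+155)
T2=lambda x,y:(x/4+335,y/4+135)
S=lambda x,y:(x/4+210,y/4+180)
S2=lambda x,y:(x/4+90,y/4+110)
f='top0';g='scene0'
print('knob',tri((f,T2(276,475)),(g,S2(501,85))))
print('foot',[onz(f,T2(*p),.008) for p in((130,357),(237,342),(166,530))])
print('foot sc',[onz(g,S2(*p),.008) for p in((424,345),(513,373),(582,262))])
print('bar end',onz(f,T(660,127),.13),tri((f,T(660,127)),(g,S(135,190))),'root',onz(f,T(118,132),.13),onz(g,S(525,390),.13))
print('end sc',onz(g,S(133,192),.13))
print('rails',[onz(f,T(*p),.047) for p in((163,430),(715,443),(163,487),(713,500))])
for n,a,b in(('black',(227,133),(312,133)),('yel',(322,132),(412,132)),('red',(420,131),(504,131)),('col',(543,129),(600,129))):
    print(n,onz(f,T(*a),.145),onz(f,T(*b),.145))
print('keeper top',tri((f,T(712,105)),(g,S(97,158))))
print('dish',[onz(f,T2(*p),.024) for p in((78,147),(243,105),(292,270),(120,312))])
print('dish s',[onz(g,S2(*p),.024) for p in((340,350),(492,388),(430,530),(260,480))])
print('purple knob',tri((f,T2(542,145)),(g,S2(104,170))))
E
```

```text
knob [ 0.3942 -0.3035  0.1865]
foot [array([ 0.4926, -0.2454,  0.008 ]), array([ 0.5043, -0.3231,  0.008 ]), array([ 0.3679, -0.2684,  0.008 ])]
foot sc [array([ 0.5126, -0.3125,  0.008 ]), array([ 0.4982, -0.2375,  0.008 ]), array([ 0.3756, -0.2599,  0.008 ])]
bar end [ 0.5981 -0.0711  0.13  ] [ 0.5978 -0.0691  0.1264] root [0.5934 0.2053 0.13  ] [0.5954 0.2054 0.13  ]
end sc [ 0.6008 -0.0653  0.13  ]
rails [array([0.4499, 0.19  , 0.047 ]), array([ 0.4454, -0.1042,  0.047 ]), array([0.4196, 0.189 , 0.047 ]), array([ 0.4151, -0.103 ,  0.047 ])]
black [0.5898 0.1477 0.145 ] [0.5902 0.1049 0.145 ]
yel [0.5907 0.0999 0.145 ] [0.5911 0.0545 0.145 ]
red [0.5916 0.0505 0.145 ] [0.5919 0.0082 0.145 ]
col [ 0.5931 -0.0115  0.145 ] [ 0.5933 -0.0402  0.145 ]
keeper top [ 0.6034 -0.0934  0.1497]
dish [array([ 0.6455, -0.2078,  0.024 ]), array([ 0.6779, -0.329 ,  0.024 ]), array([ 0.555 , -0.3606,  0.024 ]), array([ 0.5232, -0.2362,  0.024 ])]
dish s [array([ 0.5595, -0.3526,  0.024 ]), array([ 0.5275, -0.2328,  0.024 ]), array([ 0.6507, -0.1924,  0.024 ]), array([ 0.6814, -0.321 ,  0.024 ])]
purple knob [ 0.6077 -0.4804  0.184 ]
```

```bash
cat >> h.py <<'E'
def plan(segs,fix=True):
    """segs: list of (pos or None, yaw or None); prints relative tool moves per seg (turn needed incl. levelling; shift cm in axes after the turn)"""
    s=arm.get_state();R=rot(s['eef_rot']);p=np.array(s['eef_pos']);np.set_printoptions(precision=4,suppress=True)
    y=R[:,1];print('t',round(s['time'],2),'pos',p,'yaw %.4f'%np.arctan2(y[1],y[0]),'xaxis',R[:,0],'gap %.4f'%s['finger_gap'],'F',np.array(s['wrist_force']))
    for pos,yaw in segs:
        if yaw is not None:
            yv=np.array([np.cos(yaw),np.sin(yaw),0]);xv=np.array([0,0,-1.]);Rn=np.stack([xv,yv,np.cross(xv,yv)],1)
            rv=Ro.from_matrix(R.T@Rn).as_rotvec();R=Rn
        else: rv=np.zeros(3)
        sh=np.zeros(3)
        if pos is not None: sh=R.T@(np.array(pos)-p)*100;p=np.array(pos,float)
        n=max(np.abs(sh).max()/6.0,np.linalg.norm(sh)/6.2,np.linalg.norm(rv)/.18)
        print('turn',rv,'shift',sh.round(2),'minrows %.1f'%n)
E
python3 - <<'E'
from h import *
plan([(None,0.184),((.40,.1,.25),None),((.335,-.3125,.25),None),((.335,-.3125,.175),None)])
E
```

```text
t 0.15 pos [0.2348 0.5247 0.2309] yaw 1.1500 xaxis [-0.0005 -0.0008 -1.    ] gap 0.0857 F [-0.1209 -0.6471 -0.075 ]
turn [0.966  0.0003 0.0009] shift [0. 0. 0.] minrows 5.4
turn [0. 0. 0.] shift [-1.91  8.47 44.77] minrows 7.5
turn [0. 0. 0.] shift [  0.   -13.94  39.36] minrows 6.7
turn [0. 0. 0.] shift [7.5 0.  0. ] minrows 1.3
```

Emit:
carry_out:
  motion:
    - [[0.161, 0, 0], [0, 0, 0], 0]
    - [[0.161, 0, 0], [0, 0, 0], 0]
    - [[0.161, 0, 0], [0, 0, 0], 0]
    - [[0.161, 0, 0], [0, 0, 0], 0]
    - [[0.161, 0, 0], [0, 0, 0], 0]
    - [[0.161, 0, 0], [0, 0, 0], 0]
    - [[0, 0, 0], [0, 1.0, 5.0], 0]
    - [[0, 0, 0], [0, 1.0, 5.0], 0]

```text
time: 1.15
eef_pos: [0.2729, 0.429, 0.2307]
eef_rot: [0.544, 0.451, 0.544, -0.452]
wrist_force: [1.3, -0.1, 0.3]
finger_gap: 0.0002
```

Emit:
carry_out:
  motion:
    - [[0, 0, 0], [-0.3, 1.0, 5.0], 0]
    - [[0, 0, 0], [-0.3, 1.0, 5.0], 0]
    - [[0, 0, 0], [-0.3, 1.0, 5.0], 0]
    - [[0, 0, 0], [-0.3, 1.0, 5.0], 0]
    - [[0, 0, 0], [-0.3, 1.0, 5.0], 0]
    - [[0, 0, 0], [-0.3, 1.0, 5.0], 0]
    - [[0, 0, 0], [0, 0.4, 4.8], 0]
    - [[0, 0, 0], [0, 0, 0], 0]

```text
time: 2.15
eef_pos: [0.3999, 0.0972, 0.2491]
eef_rot: [0.543, 0.453, 0.543, -0.453]
wrist_force: [-0.5, 0.1, 0.1]
finger_gap: 0.0002
```

```bash
python3 - <<'E'
from h import *
plan([(None,.184),((.335,-.3125,.25),None),((.335,-.3125,.175),None)])
E
```

```text
t 2.15 pos [0.3999 0.0972 0.2491] yaw 0.1797 xaxis [-0.0003 -0.0006 -1.    ] gap 0.0002 F [-0.4913  0.144   0.0631]
turn [-0.0043  0.0005  0.0004] shift [0. 0. 0.] minrows 0.0
turn [0. 0. 0.] shift [ -0.09 -13.88  39.09] minrows 6.7
turn [0. 0. 0.] shift [7.5 0.  0. ] minrows 1.3
```

Emit:
carry_out:
  motion:
    - [[0, 0, 0], [0, -1.8, 4.9], 0]
    - [[0, 0, 0], [0, -1.8, 4.9], 0]
    - [[0, 0, 0], [0, -1.8, 4.9], 0]
    - [[0, 0, 0], [0, -1.8, 4.9], 0]
    - [[0, 0, 0], [0, -1.8, 4.9], 0]
    - [[0, 0, 0], [0, -1.8, 4.9], 0]
    - [[0, 0, 0], [0, -1.8, 4.9], 0]
    - [[0, 0, 0], [0, -1.3, 4.8], 0]

```text
time: 3.15
eef_pos: [0.3341, -0.3112, 0.2494]
eef_rot: [0.544, 0.452, 0.544, -0.452]
wrist_force: [0.3, 0.8, 0.3]
finger_gap: 0.0
```

Emit:
carry_out:
  motion:
    - [[0, 0, 0], [0, 0, 0], 0]
    - [[0, 0, 0], [2.5, 0, 0], 0]
    - [[0, 0, 0], [2.5, 0, 0], 0]
    - [[0, 0, 0], [2.5, 0, 0], 0]
    - [[0, 0, 0], [0, 0, 0], 0]
    - [[0, 0, 0], [0, 0, 0], 0]
    - [[0, 0, 0], [0, 0, 0], 0]
    - [[0, 0, 0], [0, 0, 0], 0]

```text
time: 4.15
eef_pos: [0.3345, -0.3102, 0.175]
eef_rot: [0.544, 0.452, 0.543, -0.452]
wrist_force: [-0.4, -0.0, -0.5]
finger_gap: -0.0001
```

```bash
python3 - <<'E'
from h import *
plan([(None,.184),((.452,-.289,.175),None)])
a=snap('wrist','w1');b=snap('top','t1');c=snap('scene','s1')
cv2.imwrite('pics/t1z.png',cv2.resize(b[135:275,335:495],None,fx=4,fy=4,interpolation=cv2.INTER_CUBIC))
E
```

```text
t 4.15 pos [ 0.3345 -0.3102  0.175 ] yaw 0.1840 xaxis [ 0.0005 -0.0008 -1.    ] gap -0.0001 F [-0.3884 -0.0007 -0.5279]
turn [-0.      0.0009 -0.0004] shift [0. 0. 0.] minrows 0.0
turn [0. 0. 0.] shift [-0.   11.94  0.06] minrows 2.0
```

View pics/w1.png

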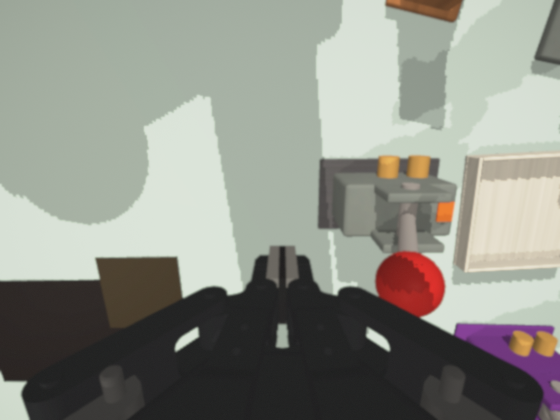

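View pics/s1.png

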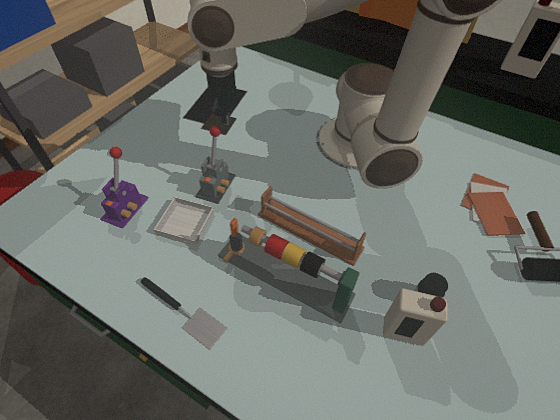

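```bash
python3 - <<'E'
from h import *
s=arm.get_state();R=rot(s['eef_rot']);p=np.array(s['eef_pos'])
k=onz('w1',(410,284),.1885);print(k,R.T@(k-p)*100)
for c in((319,158),(318,228)): print(onz('w1',c,.008))
E
```

```text
[ 0.39959575 -0.30396309  0.1885    ] [-1.39379203  6.52989351  0.58455818]
[ 0.36670403 -0.26635764  0.008     ]
[ 0.3828398  -0.34361539  0.008     ]
```

Emit:
carry_out:
  motion:
    - [[0, 0, 0], [0, 1.0, 0.4], 0]
    - [[0, 0, 0], [0, 1.0, 0], 0]
    - [[0, 0, 0], [0, 1.0, 0], 0]
    - [[0, 0, 0], [0, 1.0, 0], 0]
    - [[0, 0, 0], [0, 1.0, 0], 0]
    - [[0, 0, 0], [0, 1.0, 0], 0]
    - [[0, 0, 0], [0, 1.0, 0], 0]
    - [[0, 0, 0], [0, 1.0, 0], 0]

```text
time: 5.3
eef_pos: [0.4135, -0.2997, 0.1748]
eef_rot: [0.543, 0.451, 0.544, -0.453]
wrist_force: [-10.6, -2.5, 6.4]
finger_gap: -0.0005
```

```bash
python3 - <<'E'
from h import *
plan([(None,.184)])
a=snap('wrist','w2')
E
```

```text
t 5.3 pos [ 0.4135 -0.2997  0.1748] yaw 0.1837 xaxis [-0.0017 -0.001  -1.    ] gap -0.0005 F [-10.5526  -2.5036   6.3801]
turn [-0.0003  0.0007  0.0019] shift [0. 0. 0.] minrows 0.0
```

View pics/w2.png

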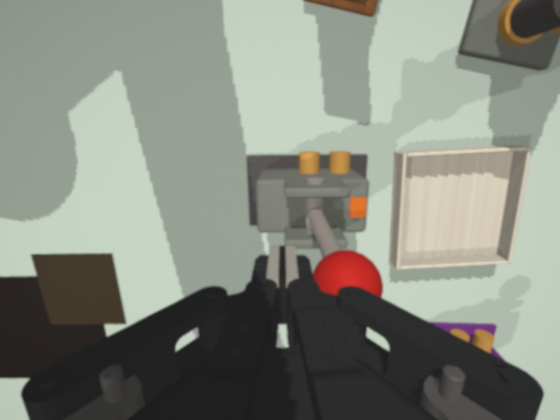

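Emit:
carry_out:
  motion:
    - [[0, 0, 0], [0, 0.6, 0], 0]
    - [[0, 0, 0], [0, 0.6, 0], 0]
    - [[0, 0, 0], [0, 0.6, 0], 0]
    - [[0, 0, 0], [0, 0.6, 0], 0]
    - [[0, 0, 0], [0, 0.6, 0], 0]
    - [[0, 0, 0], [0, 0.6, 0], 0]
    - [[0, 0, 0], [0, 0.2, 0], 0]
    - [[0, 0, 0], [0, 0, 0], 0]

```text
time: 6.35
eef_pos: [0.4511, -0.2924, 0.1743]
eef_rot: [0.544, 0.452, 0.544, -0.452]
wrist_force: [0.3, -0.3, 0.1]
finger_gap: 0.0001
```

```bash
python3 - <<'E'
from h import *
plan([(None,.184)])
a=snap('wrist','w3')
E
```

```text
t 6.35 pos [ 0.4511 -0.2924  0.1743] yaw 0.1842 xaxis [-0.0001  0.     -1.    ] gap 0.0001 F [ 0.3041 -0.272   0.0897]
turn [ 0.0002 -0.      0.0001] shift [0. 0. 0.] minrows 0.0
```

View pics/w3.png

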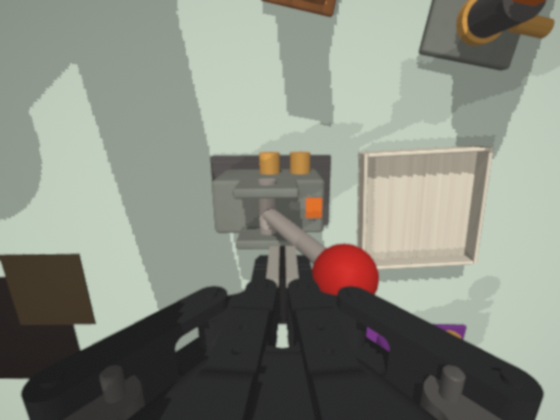

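Emit:
carry_out:
  motion:
    - [[0, 0, 0], [0, -3.0, 0], 0]
    - [[0, 0, 0], [-3.0, -1.0, 0], 0.3]
    - [[0, 0, 0], [-4.0, 0, 0], 0.8]
    - [[0.056, 0, 0], [-3.0, 0, 0], 1]
    - [[0.056, 0, 0], [0, 0, -4.0], 1]
    - [[0.056, 0, 0], [0, 0, -4.0], 1]
    - [[0, 0, 0], [0, 2.0, -5.0], 1]
    - [[0, 0, 0], [0, 4.0, -4.0], 1]

```text
time: 7.4
eef_pos: [0.4621, -0.1278, 0.2753]
eef_rot: [0.504, 0.496, 0.503, -0.496]
wrist_force: [-0.2, -1.1, 0.6]
finger_gap: 0.0853
```

```bash
python3 - <<'E'
from h import *
k=tri(('w3',(346,274)),);
E
python3 - <<'E'
from h import *
print(onz('w3',(346,274),.1885))
plan([(None,.016),((.597,-.026,.22),None)])
E
```

```text
[ 0.4827451  -0.28616376  0.1885    ]
t 7.4 pos [ 0.4621 -0.1278  0.2753] yaw 0.0149 xaxis [ 0.0017 -0.001  -1.    ] gap 0.0853 F [-0.2177 -1.1441  0.5641]
turn [-0.0011  0.001  -0.0017] shift [0. 0. 0.] minrows 0.0
turn [0. 0. 0.] shift [ 5.53 13.65 -9.97] minrows 2.9
```

Emit:
carry_out:
  motion:
    - [[0, 0, 0], [0, 3.4, -2.5], 1]
    - [[0, 0, 0], [0, 3.4, -2.5], 1]
    - [[0, 0, 0], [0, 3.4, -2.5], 1]
    - [[0, 0, 0], [2.5, 3.4, -2.5], 1]
    - [[0, 0, 0], [3.0, 0, 0], 1]
    - [[0, 0, 0], [0, 0, 0], 1]
    - [[0, 0, 0], [0, 0, 0], 1]
    - [[0, 0, 0], [0, 0, 0], 1]

```text
time: 8.4
eef_pos: [0.5969, -0.0275, 0.221]
eef_rot: [0.505, 0.497, 0.503, -0.496]
wrist_force: [0.4, 0.2, -0.2]
finger_gap: 0.0853
```

```bash
python3 - <<'E'
from h import *
plan([(None,.016)])
a=snap('wrist','w4');snap('scene','s4');snap('top','t4')
E
```

```text
t 8.4 pos [ 0.5969 -0.0275  0.221 ] yaw 0.0154 xaxis [ 0.0022 -0.0005 -1.    ] gap 0.0853 F [ 0.356   0.2108 -0.1853]
turn [-0.0006  0.0005 -0.0022] shift [0. 0. 0.] minrows 0.0
```

View pics/w4.png

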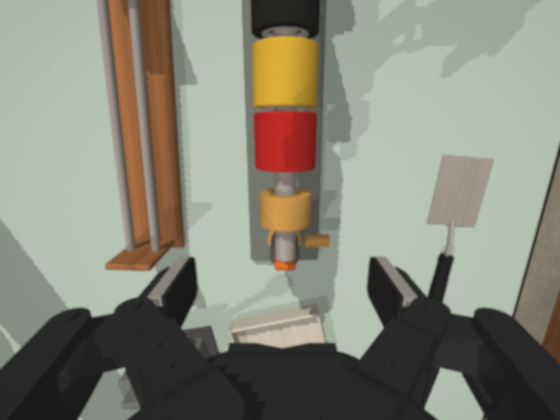

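View pics/s4.png

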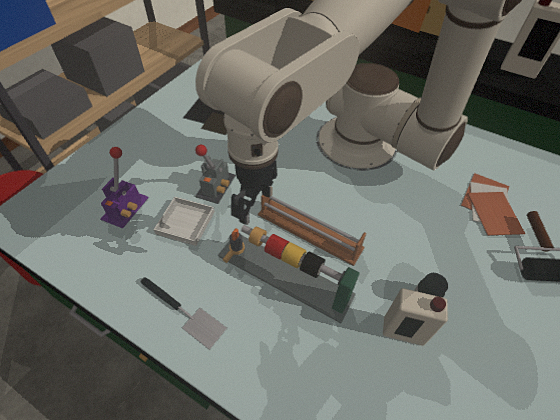

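```bash
python3 - <<'E'
from h import *
a=cv2.imread('pics/w4.png');cv2.imwrite('pics/w4z.png',cv2.resize(a[20:290,230:340],None,fx=2.2*1,fy=2.2,interpolation=cv2.INTER_CUBIC))
for z in(.1265,):
  print(onz('w4',(260,210),z),onz('w4',(312,210),z))
# bar centre line
for uv in((285,250),(286,182),(288,40)): print(onz('w4',uv,.135))
# predicted outline for model axis
e=np.array([.5985,-.068,.13]);r=np.array([.594,.2053,.13]);d=(r-e)/np.linalg.norm(r-e)
for n,ya,yb in(('col',-.040,-.0118),('red',.0082,.0505),('yel',.0545,.0999)):
  for y in(ya,yb):
    P=e+d*(y+.068);print(n,proj('w4',[P+[0,0,.018],P+[-.022,0,-.0035],P+[.022,0,-.0035]]).round().tolist())
print(proj('w4',[e+[0,0,.009],e+[-.009,0,0],e+[.009,0,0]]))
E
```

```text
[ 0.57868849 -0.02659155  0.1265    ] [ 0.62314949 -0.02590522  0.1265    ]
[ 0.60058986 -0.0595924   0.135     ]
[ 6.00273350e-01 -3.24716533e-04  1.35000000e-01]
[0.59968118 0.10150052 0.135     ]
col [[282.0, 234.0], [257.0, 225.0], [308.0, 226.0]]
col [[282.0, 200.0], [256.0, 193.0], [309.0, 194.0]]
red [[282.0, 174.0], [256.0, 169.0], [309.0, 170.0]]
red [[282.0, 115.0], [254.0, 115.0], [310.0, 116.0]]
yel [[282.0, 109.0], [254.0, 110.0], [311.0, 111.0]]
yel [[282.0, 37.0], [252.0, 45.0], [312.0, 46.0]]
[[282.42302867 260.96166786]
 [272.2122183  256.20990701]
 [292.56596876 256.49152598]]
```

View pics/w4z.png

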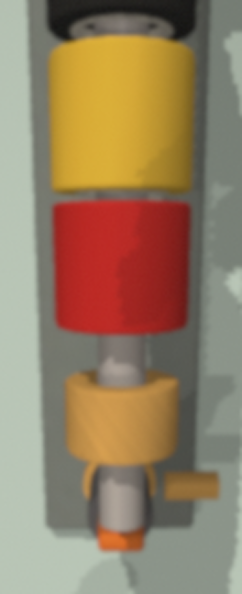

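Emit:
carry_out:
  motion:
    - [[0, 0, 0], [3.0, 0.3, -0.35], 1]
    - [[0, 0, 0], [3.0, 0, 0], 1]
    - [[0, 0, 0], [3.0, 0, 0], 1]
    - [[0, 0, 0], [2.7, 0, 0], 1]
    - [[0, 0, 0], [0, 0, 0], 0.3]
    - [[0, 0, 0], [0, 0, 0], 0.3]
    - [[0, 0, 0], [0, 0, 0], 0.3]
    - [[0, 0, 0], [0, 0, 0], 0.3]

```text
time: 9.55
eef_pos: [0.6004, -0.0237, 0.1041]
eef_rot: [0.505, 0.497, 0.503, -0.495]
wrist_force: [0.3, 0.2, 7.8]
finger_gap: 0.0419
```

```bash
python3 - <<'E'
from h import *
plan([((.6,-.1,.108),None)])
a=snap('wrist','w5');snap('scene','s5')
E
```

```text
t 9.55 pos [ 0.6004 -0.0237  0.1041] yaw 0.0160 xaxis [ 0.0027 -0.0006 -1.    ] gap 0.0419 F [0.2964 0.211  7.8067]
turn [0. 0. 0.] shift [-0.39 -0.16  7.63] minrows 1.3
```

View pics/w5.png

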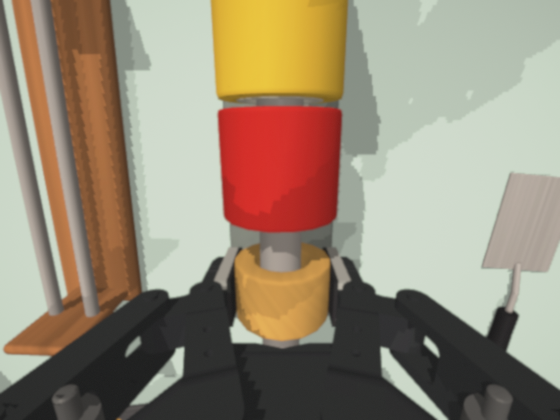

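Emit:
carry_out:
  motion:
    - [[0, 0, 0], [-0.35, 0, 0], 0.3]
    - [[0, 0, 0], [0, 0, 1.0], 0.3]
    - [[0, 0, 0], [0, 0, 1.2], 0.3]
    - [[0, 0, 0], [0, 0, 1.2], 0.3]
    - [[0, 0, 0], [0, 0, 1.2], 0.3]
    - [[0, 0, 0], [0, 0, 1.2], 0.3]
    - [[0, 0, 0], [0, 0, 1.2], 0.3]
    - [[0, 0, 0], [0, 0, 1.0], 0.3]

```text
time: 10.65
eef_pos: [0.6009, -0.1044, 0.1058]
eef_rot: [0.504, 0.496, 0.504, -0.496]
wrist_force: [-0.4, -0.9, -2.1]
finger_gap: 0.0419
```

```bash
python3 - <<'E'
from h import *
plan([])
a=snap('wrist','w6');snap('scene','s6')
E
```

```text
t 10.65 pos [ 0.6009 -0.1044  0.1058] yaw 0.0158 xaxis [-0.     -0.0001 -1.    ] gap 0.0419 F [-0.4427 -0.93   -2.1194]
```

View pics/w6.png

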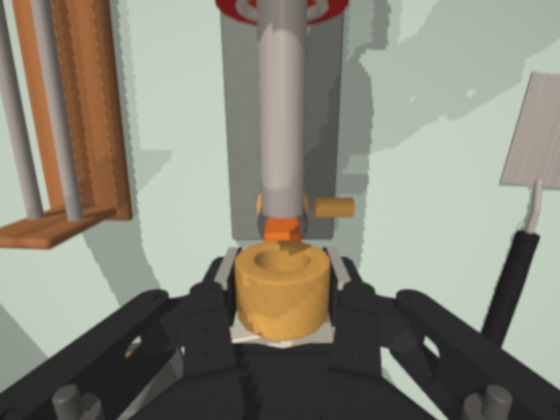

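Emit:
carry_out:
  motion:
    - [[0, 0, 0], [-2.0, 0, 0], 0.3]
    - [[0, 0, 0], [-3.0, 0, 0], 0.3]
    - [[0, 0, 0], [0, 0, 3.0], 0.3]
    - [[0, 0, 0], [0, 0, 3.0], 0.3]
    - [[0, 0, 0], [0, 0, 0], 0.3]
    - [[0, 0, 0], [0, 0, 0], 0.3]
    - [[0, 0, 0], [0, 0, 0], 0.3]
    - [[0, 0, 0], [0, 0, 0], 0.3]

```text
time: 11.75
eef_pos: [0.6019, -0.1629, 0.1559]
eef_rot: [0.504, 0.496, 0.504, -0.496]
wrist_force: [-0.1, 0.2, -3.6]
finger_gap: 0.0418
```

```bash
python3 - <<'E'
from h import *
plan([])
b=snap('top','t7');c=snap('scene','s7');snap('wrist','w7')
cv2.imwrite('pics/s7z.png',cv2.resize(c[130:270,90:290],None,fx=4,fy=4,interpolation=cv2.INTER_CUBIC))
cv2.imwrite('pics/t7z.png',cv2.resize(b[135:275,295:495],None,fx=4,fy=4,interpolation=cv2.INTER_CUBIC))
E
```

```text
t 11.75 pos [ 0.6019 -0.1629  0.1559] yaw 0.0167 xaxis [ 0.     -0.0001 -1.    ] gap 0.0418 F [-0.0725  0.2254 -3.5712]
```

View pics/s7z.png

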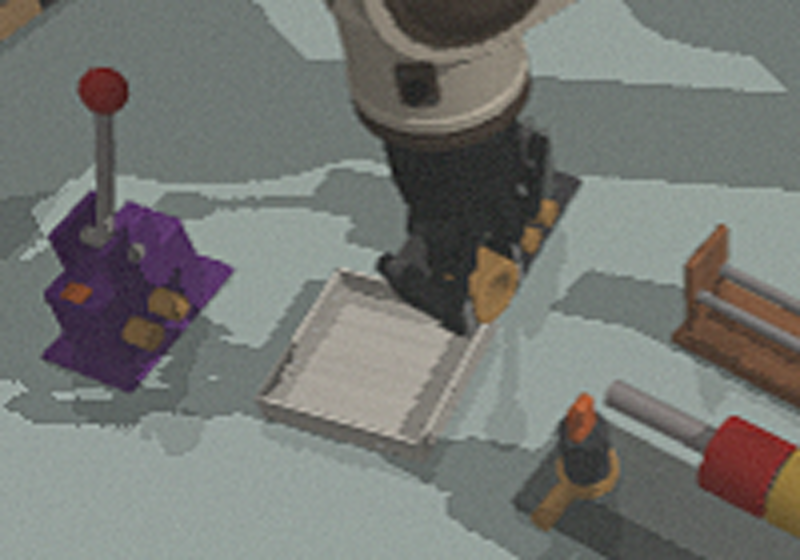

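View pics/t7z.png

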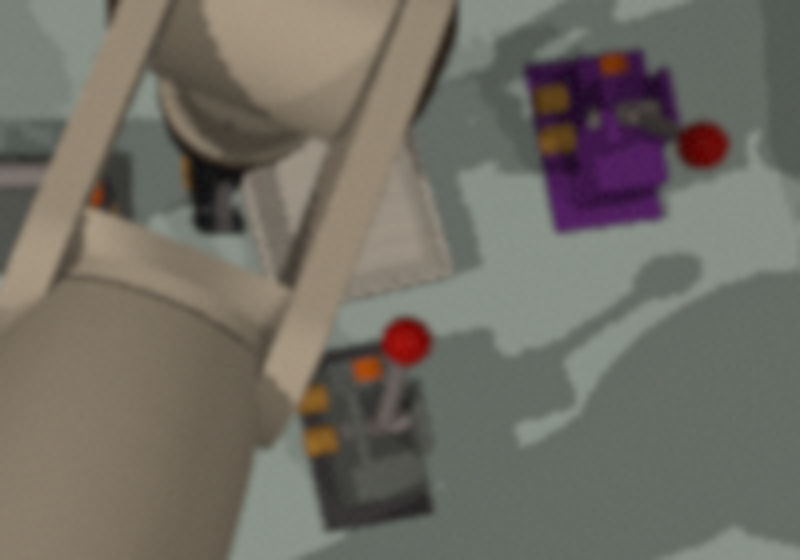

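```bash
python3 - <<'E'
from h import *
p=np.array(arm.get_state()['eef_pos'])
c=cv2.imread('pics/s7.png')[60:270,90:350];c=cv2.resize(c,None,fx=3,fy=2.8,interpolation=cv2.INTER_CUBIC)
for h in(0,.05,.1,.15,.2,.25,.3):
  q=proj('s7',[p+[0,0,h]])[0];print(h,q);cv2.circle(c,(int((q[0]-90)*3),int((q[1]-60)*2.8)),3,(0,255,0),-1)
  q=proj('s7',[p+[-.1,.05,h]])[0];cv2.circle(c,(int((q[0]-90)*3),int((q[1]-60)*2.8)),3,(255,0,255),-1)
cv2.imwrite('pics/s7y.png',c);print(arm.get_state()['joint_pos'])
E
```

```text
0 [210.78472768 205.74112869]
0.05 [208.24590198 193.0181315 ]
0.1 [205.47881823 179.16339232]
0.15 [202.45087059 164.01696837]
0.2 [199.12285573 147.38688749]
0.25 [195.447195   129.04059972]
0.3 [191.3655425  108.69350073]
[-3.88229681e-01  2.85259460e-01  1.42766689e+00 -7.91478692e-05
  1.42867286e+00 -4.04600375e-01]
```

View pics/s7y.png

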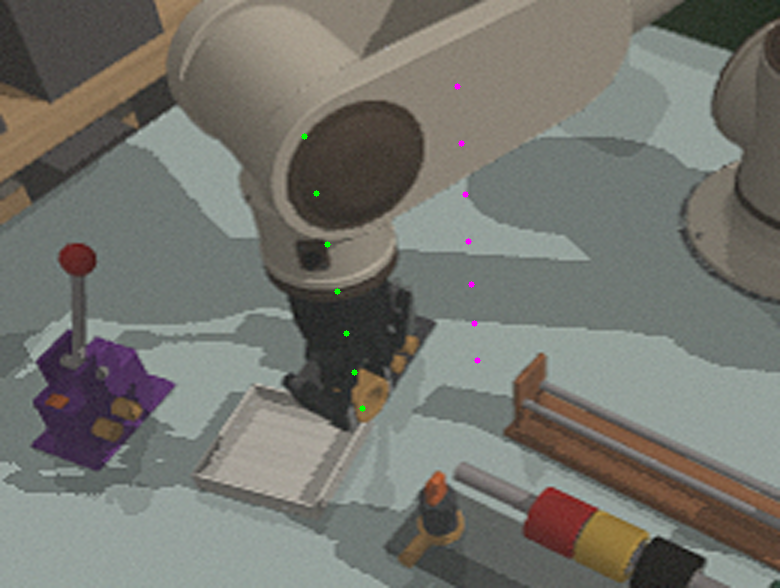

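Emit:
carry_out:
  motion:
    - [[0, 0, 0], [0, 1.0, 3.0], 0.3]
    - [[0, 0, 0], [0, 1.2, 3.0], 0.3]
    - [[0, 0, 0], [1.0, 0, 2.4], 0.3]
    - [[0, 0, 0], [1.5, 0, 0], 0.3]
    - [[0, 0, 0], [0, 0, 0], 0.3]
    - [[0, 0, 0], [0, 0, 0], 0.3]
    - [[0, 0, 0], [0, 0, 0], 0.3]
    - [[0, 0, 0], [0, 0, 0], 0.3]

```text
time: 12.9
eef_pos: [0.6254, -0.2469, 0.1313]
eef_rot: [0.504, 0.496, 0.504, -0.496]
wrist_force: [-0.2, -0.7, -2.3]
finger_gap: 0.0417
```

```bash
python3 - <<'E'
from h import *
plan([])
b=snap('top','t8');c=snap('scene','s8');snap('wrist','w8')
cv2.imwrite('pics/s8z.png',cv2.resize(c[30:240,90:350],None,fx=3,fy=2.8,interpolation=cv2.INTER_CUBIC))
cv2.imwrite('pics/t8z.png',cv2.resize(b[135:375,225:475],None,fx=2.5,fy=2.5,interpolation=cv2.INTER_CUBIC))
E
```

```text
t 12.9 pos [ 0.6254 -0.2469  0.1313] yaw 0.0164 xaxis [ 0.0005 -0.0004 -1.    ] gap 0.0417 F [-0.2112 -0.7158 -2.3405]
```

View pics/s8z.png

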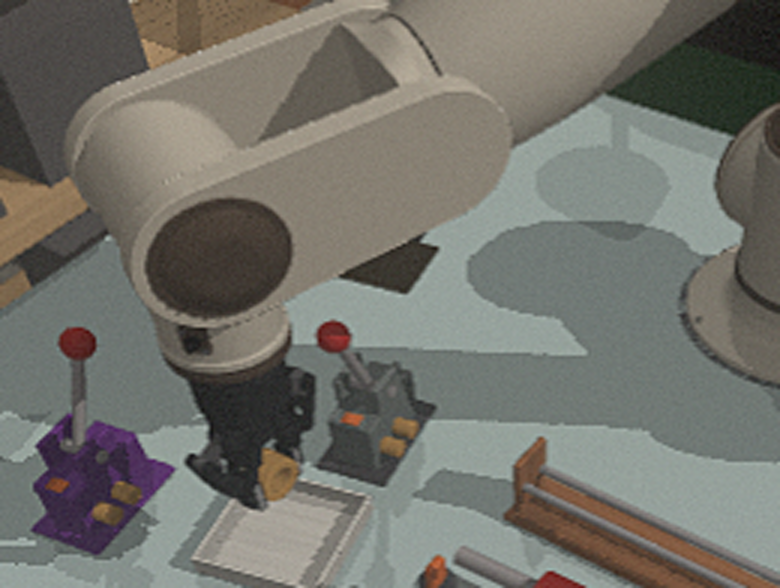

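View pics/t8z.png

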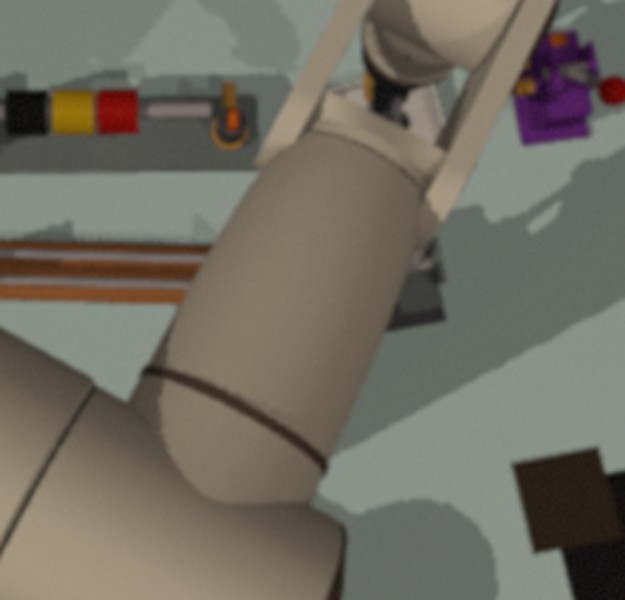

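View pics/w8.png

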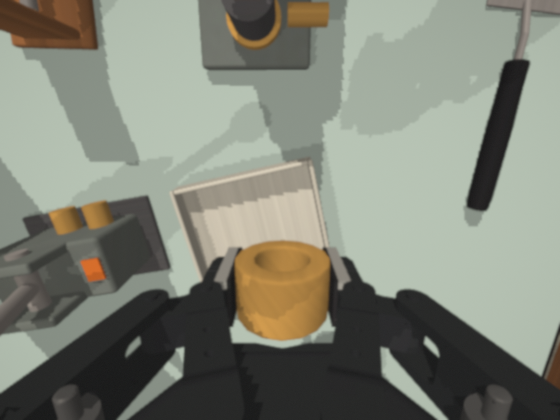

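```bash
python3 - <<'E'
from h import *
s=arm.get_state();p=np.array(s['eef_pos']);q1=s['joint_pos'][0]
t=np.array([-np.sin(q1),np.cos(q1),0]);r=np.array([np.cos(q1),np.sin(q1),0])
for w in(.06,.08):
  for h in(.2,.22,.25,.28,.3): print(w,h,proj('s8',[p+w*t+[0,0,h]])[0].round(1), 'back .15',proj('s8',[p+w*t-.15*r+[0,0,h]])[0].round(1))
print(q1,[ (np.array(k)/[3,2.8]+[90,30]).round(1).tolist() for k in((220,258),(230,322),(420,245),(150,290))])
print(onz('w8',(173,190),.024),onz('w8',(308,160),.024),s['joint_pos'])
E
```

```text
0.06 0.2 [174.2 164.7] back .15 [237.1 141.3]
0.06 0.22 [172.3 158. ] back .15 [236.5 134.5]
0.06 0.25 [169.3 147.3] back .15 [235.5 123.8]
0.06 0.28 [166.1 136. ] back .15 [234.4 112.4]
0.06 0.3 [163.8 128.1] back .15 [233.7 104.4]
0.08 0.2 [177.7 170.7] back .15 [241.1 146.6]
0.08 0.22 [175.8 163.9] back .15 [240.6 139.8]
0.08 0.25 [172.9 153.3] back .15 [239.7 129.1]
0.08 0.28 [169.7 142. ] back .15 [238.7 117.7]
0.08 0.3 [167.5 134.1] back .15 [238.1 109.8]
-0.49072288399918973 [[163.3, 122.1], [166.7, 145.0], [230.0, 117.5], [140.0, 133.6]]
[ 0.52905347 -0.23264864  0.024     ] [ 0.6473156  -0.20438742  0.024     ] [-4.90722884e-01  3.98491736e-01  1.32832262e+00 -1.00944109e-04
  1.41455624e+00 -5.06883877e-01]
```

Emit:
carry_out:
  motion:
    - [[0, 0, 0], [0, -1.8, 2.5], 0.3]
    - [[0, 0, 0], [3.0, 0, 0], 0.3]
    - [[0, 0, 0], [3.0, 0, 0], 0.3]
    - [[0, 0, 0], [3.0, 0, 0], 0.3]
    - [[0, 0, 0], [1.5, 0, 0], 0.3]
    - [[0, 0, 0], [1.0, 0, 0], 0.3]
    - [[0, 0, 0], [0.5, 0, 0], 0.3]
    - [[0, 0, 0], [0, 0, 0], 0.3]

```text
time: 14.05
eef_pos: [0.6078, -0.2725, 0.0112]
eef_rot: [0.504, 0.496, 0.504, -0.496]
wrist_force: [0.3, 0.1, -3.2]
finger_gap: 0.0421
```

```bash
python3 - <<'E'
from h import *
plan([])
snap('wrist','w9')
E
```

```text
t 14.05 pos [ 0.6078 -0.2725  0.0112] yaw 0.0161 xaxis [ 0.0004 -0.0004 -1.    ] gap 0.0421 F [ 0.3128  0.0789 -3.2022]
```

View pics/w9.png

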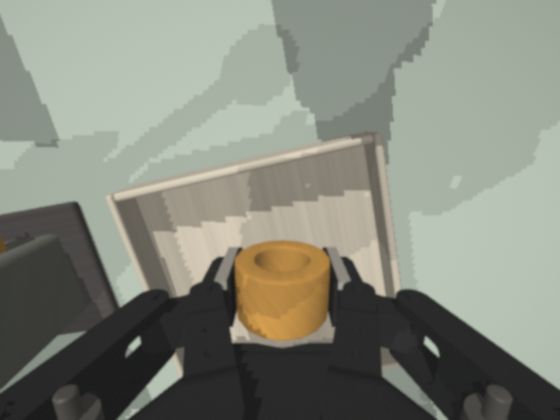

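Emit:
carry_out:
  motion:
    - [[0, 0, 0], [0.2, 0, 0], 0.3]
    - [[0, 0, 0], [0.2, 0, 0], 0.3]
    - [[0, 0, 0], [0, 0, 0], 0.3]
    - [[0, 0, 0], [0, 0, 0], 0.6]
    - [[0, 0, 0], [0, 0, 0], 0.7]
    - [[0, 0, 0], [0, 0, 0], 0.7]
    - [[0, 0, 0], [-1.5, 0, 0], 0.7]
    - [[0, 0, 0], [-3.0, 0, 0], 0.7]

```text
time: 15.1
eef_pos: [0.6072, -0.2722, 0.0523]
eef_rot: [0.503, 0.496, 0.504, -0.496]
wrist_force: [0.1, 0.4, 0.1]
finger_gap: 0.0596
```

Emit:
carry_out:
  motion:
    - [[0, 0, 0], [-4.0, 0, 0], 0.7]
    - [[0, 0, 0], [-4.0, 0, 0], 1]
    - [[0, 0, 0], [-4.0, 0, 0], 1]
    - [[0, 0, 0], [0, 0, -5.0], 1]
    - [[0, 0, 0], [0, 0, -5.0], 1]
    - [[0, 0, 0], [0, 0, -5.0], 1]
    - [[0, 0, 0], [0, 0, -5.0], 1]
    - [[0, 0, 0], [0, 0, -5.0], 1]

```text
time: 16.1
eef_pos: [0.6034, -0.0209, 0.1732]
eef_rot: [0.504, 0.496, 0.504, -0.496]
wrist_force: [0.2, -0.4, -0.0]
finger_gap: 0.0857
```

```bash
python3 - <<'E'
from h import *
plan([((.6005,.032,.19),None),((.6005,.032,.101),None)])
c=snap('scene','s10');snap('wrist','w10')
cv2.imwrite('pics/s10z.png',cv2.resize(c[100:300,110:370],None,fx=3,fy=3,interpolation=cv2.INTER_CUBIC))
E
```

```text
t 16.1 pos [ 0.6034 -0.0209  0.1732] yaw 0.0159 xaxis [ 0.0013 -0.0002 -1.    ] gap 0.0857 F [ 0.1928 -0.3552 -0.0333]
turn [0. 0. 0.] shift [-1.68 -0.21 -5.29] minrows 0.9
turn [0. 0. 0.] shift [ 8.9  -0.01 -0.  ] minrows 1.5
```

View pics/s10z.png

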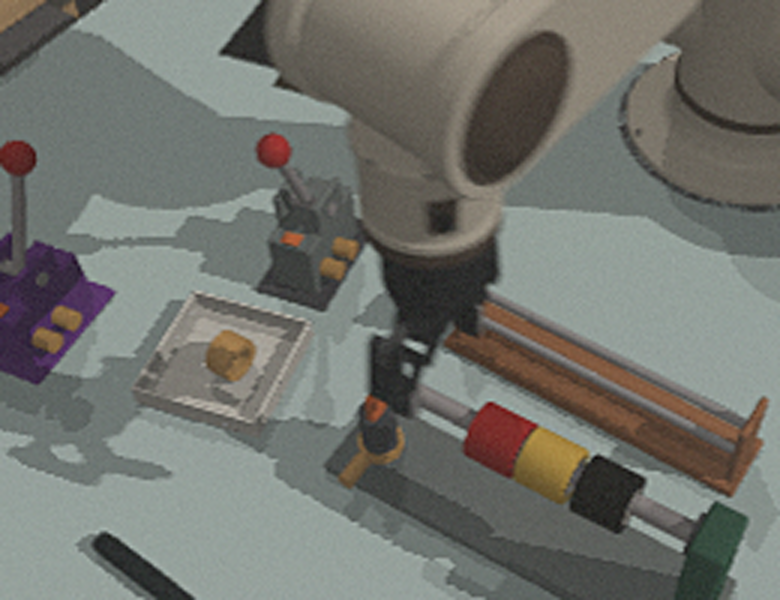

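View pics/w10.png

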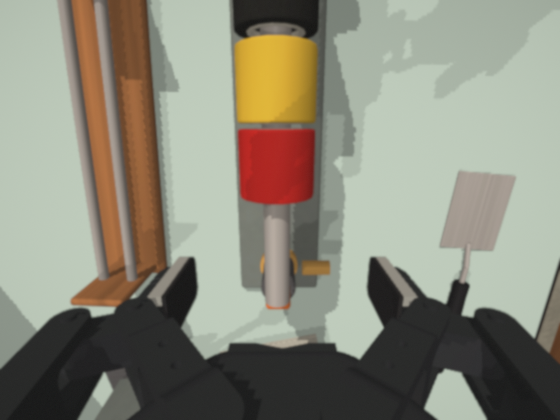

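Emit:
carry_out:
  motion:
    - [[0, 0, 0], [0, -0.3, -2.7], 1]
    - [[0, 0, 0], [0, 0, -2.6], 1]
    - [[0, 0, 0], [2.4, 0, 0], 1]
    - [[0, 0, 0], [2.4, 0, 0], 1]
    - [[0, 0, 0], [2.4, 0, 0], 1]
    - [[0, 0, 0], [0, 0, 0], 0.3]
    - [[0, 0, 0], [0, 0, 0], 0.3]
    - [[0, 0, 0], [0, 0, 0], 0.3]

```text
time: 17.2
eef_pos: [0.6004, 0.0302, 0.1017]
eef_rot: [0.505, 0.496, 0.503, -0.496]
wrist_force: [-1.2, -0.9, 6.7]
finger_gap: 0.0478
```

Emit:
carry_out:
  motion:
    - [[0, 0, 0], [-0.2, 0, 0], 0.3]
    - [[0, 0, 0], [-0.2, 0, 0], 0.3]
    - [[0, 0, 0], [0, 0, 1.0], 0.3]
    - [[0, 0, 0], [0, 0, 1.2], 0.3]
    - [[0, 0, 0], [0, 0, 1.2], 0.3]
    - [[0, 0, 0], [0, 0, 1.2], 0.3]
    - [[0, 0, 0], [0, 0, 1.2], 0.3]
    - [[0, 0, 0], [0, 0, 1.2], 0.3]

```text
time: 18.2
eef_pos: [0.6009, -0.0404, 0.1038]
eef_rot: [0.504, 0.496, 0.504, -0.496]
wrist_force: [0.4, -0.5, -1.1]
finger_gap: 0.0482
```

```bash
python3 - <<'E'
from h import *
plan([])
snap('wrist','w11')
E
```

```text
t 18.2 pos [ 0.6009 -0.0404  0.1038] yaw 0.0159 xaxis [-0.0001 -0.0001 -1.    ] gap 0.0482 F [ 0.4067 -0.5352 -1.0894]
```

View pics/w11.png

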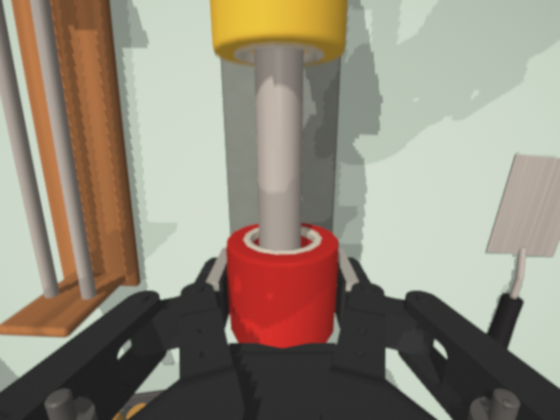

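Emit:
carry_out:
  motion:
    - [[0, 0, 0], [-0.2, 0, 0], 0.3]
    - [[0, 0, 0], [0, 0, 1.3], 0.3]
    - [[0, 0, 0], [0, 0, 1.3], 0.3]
    - [[0, 0, 0], [0, 0, 1.3], 0.3]
    - [[0, 0, 0], [0, 0, 1.3], 0.3]
    - [[0, 0, 0], [0, 0, 1.6], 0.3]
    - [[0, 0, 0], [0, 0, 0], 0.3]
    - [[0, 0, 0], [0, 0, 0], 0.3]

```text
time: 19.25
eef_pos: [0.6019, -0.1075, 0.1057]
eef_rot: [0.504, 0.496, 0.504, -0.496]
wrist_force: [-0.1, 0.5, -0.6]
finger_gap: 0.0481
```

```bash
python3 - <<'E'
from h import *
plan([((.5,-.108,.17),None),((.4325,-.04,.17),-.015),((.4325,-.04,.055),None)])
snap('wrist','w12')
b=snap('top','t12')
# rack refine from w12 & w11
E
```

```text
t 19.25 pos [ 0.6019 -0.1075  0.1057] yaw 0.0157 xaxis [-0.0002  0.0001 -1.    ] gap 0.0481 F [-0.121   0.503  -0.6421]
turn [0. 0. 0.] shift [ -6.42 -10.19  -0.11] minrows 1.9
turn [ 0.0307 -0.0001  0.0002] shift [ 0.   -6.85 -6.7 ] minrows 1.5
turn [0. 0. 0.] shift [11.5  0.   0. ] minrows 1.9
```

View pics/w12.png

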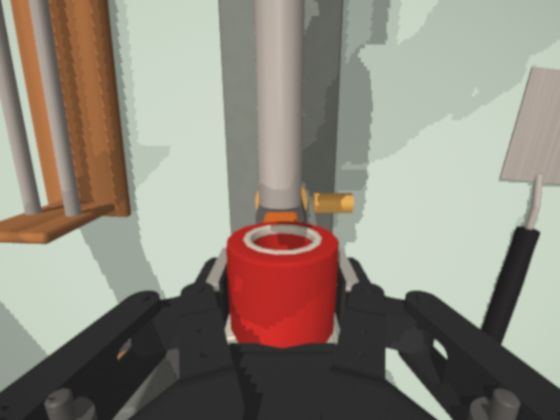

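```bash
python3 - <<'E'
from h import *
for f,pts in(('w12',((31,211),(71,213),(5,50),(45,50))),('w10',((103,278),(130,278),(68,30),(103,30))),('w4',((128,250),(154,248),(108,30),(138,30)))):
  print(f,[onz(f,p,.047)[:2].round(4).tolist() for p in pts])
E
```

```text
w12 [[0.4175, -0.0995], [0.4472, -0.1005], [0.4243, 0.0075], [0.4503, 0.0075]]
w10 [[0.4178, -0.1013], [0.4463, -0.1007], [0.4231, 0.1289], [0.4525, 0.1292]]
w4 [[0.4149, -0.1025], [0.4464, -0.0994], [0.4256, 0.1304], [0.455, 0.1306]]
```

Emit:
carry_out:
  motion:
    - [[0.036, 0, 0], [-2.0, 0, 0], 0.3]
    - [[0, 0, 0], [-3.0, 0, 0], 0.3]
    - [[0, 0, 0], [-2.0, -2.0, 0], 0.3]
    - [[0, 0, 0], [0, -4.0, -1.1], 0.3]
    - [[0, 0, 0], [0, -4.0, -1.1], 0.3]
    - [[0, 0, 0], [0, -4.0, -1.1], 0.3]
    - [[0, 0, 0], [0, -3.0, -1.1], 0.3]
    - [[0, 0, 0], [0, 0, 0], 0.3]

```text
time: 20.35
eef_pos: [0.4317, -0.0592, 0.1763]
eef_rot: [0.496, 0.505, 0.495, -0.505]
wrist_force: [0.6, 0.1, -1.4]
finger_gap: 0.0479
```

Emit:
carry_out:
  motion:
    - [[0, 0, 0], [3.0, 0, 0], 0.3]
    - [[0, 0, 0], [3.0, 0, 0], 0.3]
    - [[0, 0, 0], [2.0, 0, 0], 0.3]
    - [[0, 0, 0], [2.0, 0, 0], 0.3]
    - [[0, 0, 0], [0, 0, 0], 0.3]
    - [[0, 0, 0], [0, 0, 0], 0.3]
    - [[0, 0, 0], [0, 0, 0], 0.3]
    - [[0, 0, 0], [0, 0, 0], 0.3]

```text
time: 21.35
eef_pos: [0.4331, -0.0602, 0.0763]
eef_rot: [0.495, 0.505, 0.495, -0.505]
wrist_force: [-0.3, -0.1, -0.6]
finger_gap: 0.0479
```

```bash
python3 - <<'E'
from h import *
plan([(None,-.02)])
snap('wrist','w13')
c=snap('scene','s13')
cv2.imwrite('pics/s13z.png',cv2.resize(c[100:300,150:410],None,fx=3,fy=3,interpolation=cv2.INTER_CUBIC))
E
```

```text
t 21.35 pos [ 0.4331 -0.0602  0.0763] yaw -0.0200 xaxis [ 0.0008 -0.0004 -1.    ] gap 0.0479 F [-0.3415 -0.0815 -0.5826]
turn [-0.      0.0003 -0.0008] shift [0. 0. 0.] minrows 0.0
```

View pics/w13.png

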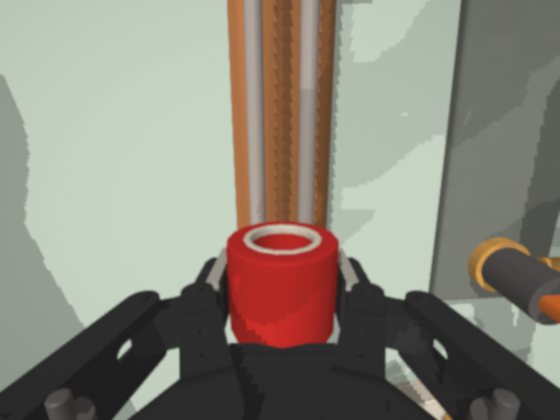

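View pics/s13z.png

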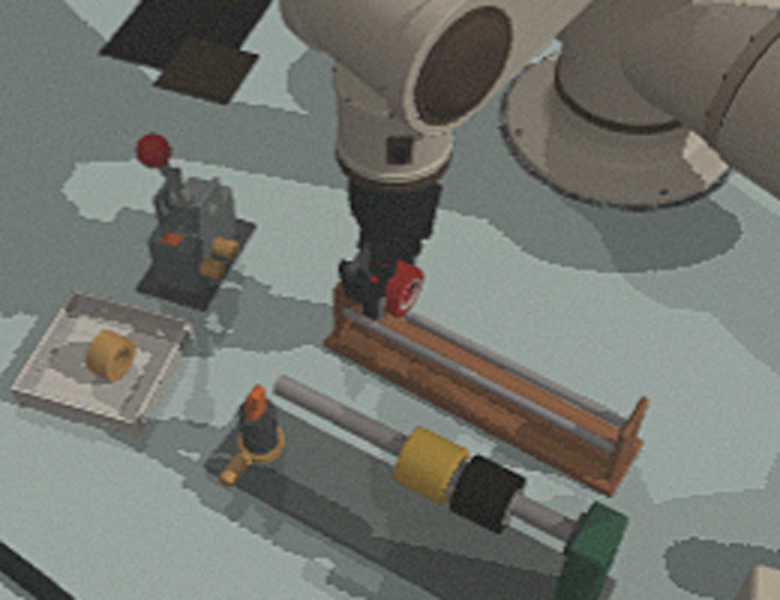

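Emit:
carry_out:
  motion:
    - [[0, 0, 0], [1.0, 0, 0], 0.3]
    - [[0, 0, 0], [0.8, 0, 0], 0.3]
    - [[0, 0, 0], [0.4, 0, 0], 0.3]
    - [[0, 0, 0], [0.3, 0, 0], 0.3]
    - [[0, 0, 0], [0.2, 0, 0], 0.3]
    - [[0, 0, 0], [0, 0, 0], 0.3]
    - [[0, 0, 0], [0, 0, 0], 0.3]
    - [[0, 0, 0], [0, 0, 0], 0.3]

```text
time: 22.45
eef_pos: [0.4329, -0.0601, 0.0489]
eef_rot: [-0.495, -0.505, -0.495, 0.505]
wrist_force: [0.7, 0.0, -0.4]
finger_gap: 0.0476
```

Emit:
carry_out:
  motion:
    - [[0, 0, 0], [0.1, 0, 0], 0.3]
    - [[0, 0, 0], [0, 0, 0], 0.6]
    - [[0, 0, 0], [0, 0, 0], 0.8]
    - [[0, 0, 0], [0, 0, 0], 0.85]
    - [[0, 0, 0], [-2.0, 0, 0], 0.85]
    - [[0, 0, 0], [-3.0, 0, 0], 0.85]
    - [[0, 0, 0], [-3.0, 0, 0], 1]
    - [[0, 0, 0], [-4.0, 0, 0], 1]

```text
time: 23.45
eef_pos: [0.4325, -0.06, 0.1685]
eef_rot: [-0.495, -0.505, -0.495, 0.505]
wrist_force: [0.8, -0.5, 0.1]
finger_gap: 0.0856
```

```bash
python3 - <<'E'
from h import *
plan([((.600,.078,.18),.016),((.600,.078,.101),None)])
snap('wrist','w14')
c=snap('scene','s14')
cv2.imwrite('pics/s14z.png',cv2.resize(c[100:300,150:410],None,fx=3,fy=3,interpolation=cv2.INTER_CUBIC))
E
```

```text
t 23.45 pos [ 0.4325 -0.06    0.1685] yaw -0.0201 xaxis [-0.001   0.0002 -1.    ] gap 0.0856 F [ 0.829  -0.5428  0.0562]
turn [-0.0361 -0.0002  0.001 ] shift [ -1.15  16.97 -13.53] minrows 3.5
turn [0. 0. 0.] shift [7.9 0.  0. ] minrows 1.3
```

View pics/w14.png

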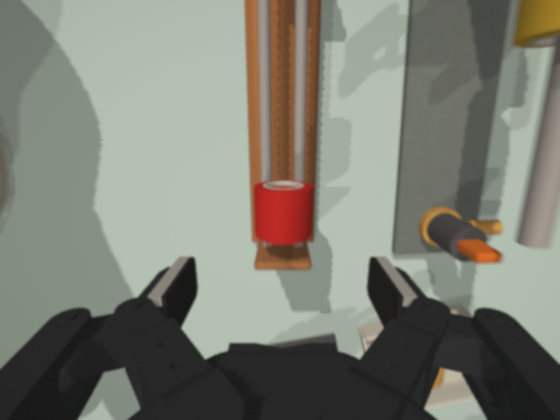

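View pics/s14z.png

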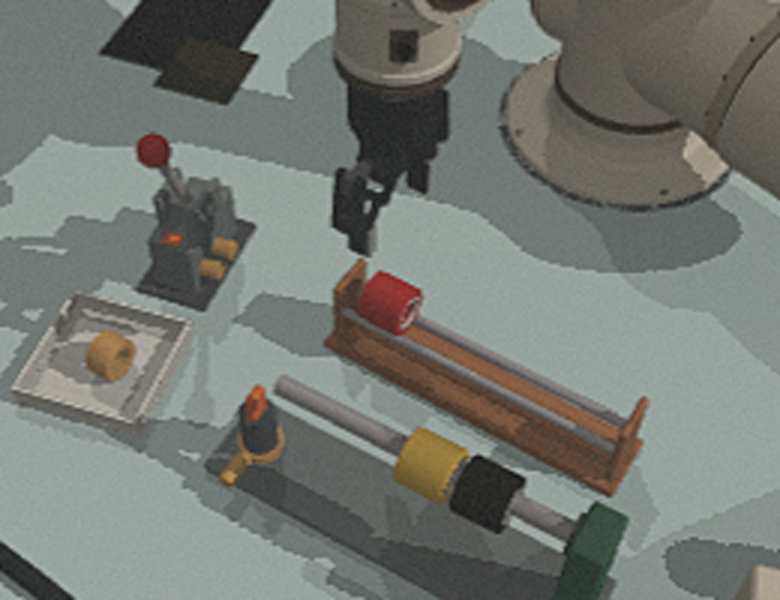

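Emit:
carry_out:
  motion:
    - [[-0.036, 0, 0], [-1.2, 0, 0], 1]
    - [[0, 0, 0], [0, 4.3, -3.4], 1]
    - [[0, 0, 0], [0, 4.3, -3.4], 1]
    - [[0, 0, 0], [0, 4.3, -3.4], 1]
    - [[0, 0, 0], [0, 4.1, -3.3], 1]
    - [[0, 0, 0], [0, 0, 0], 1]
    - [[0, 0, 0], [0, 0, 0], 1]
    - [[0, 0, 0], [0, 0, 0], 1]

```text
time: 24.55
eef_pos: [0.6001, 0.0769, 0.1799]
eef_rot: [0.504, 0.496, 0.504, -0.496]
wrist_force: [-0.8, -0.0, -0.4]
finger_gap: 0.0853
```

```bash
python3 - <<'E'
from h import *
plan([((.600,.0785,.18),.016),((.600,.0785,.101),None)])
a=snap('wrist','w15')
d=np.array([-.0015/.27,1,0])
for y in(.0565,.1005): print(proj('w15',[[.600,y,.1495]]))
E
```

```text
t 24.55 pos [0.6001 0.0769 0.1799] yaw 0.0156 xaxis [-0.0002 -0.0002 -1.    ] gap 0.0853 F [-0.8413 -0.0073 -0.3711]
turn [-0.0004  0.0002  0.0002] shift [-0.01 -0.01 -0.16] minrows 0.0
turn [0. 0. 0.] shift [7.9 0.  0. ] minrows 1.3
[[280.7365 268.6176]]
[[281.7976 204.716 ]]
```

View pics/w15.png

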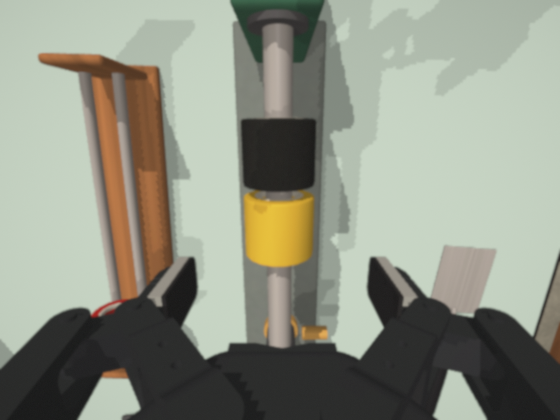

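Emit:
carry_out:
  motion:
    - [[0, 0, 0], [2.0, 0, -0.4], 1]
    - [[0, 0, 0], [3.0, 0, 0], 1]
    - [[0, 0, 0], [2.9, 0, 0], 1]
    - [[0, 0, 0], [0, 0, 0], 1]
    - [[0, 0, 0], [0, 0, 0], 0.3]
    - [[0, 0, 0], [0, 0, 0], 0.3]
    - [[0, 0, 0], [0, 0, 0], 0.3]
    - [[0, 0, 0], [0, 0, 0], 0.3]

```text
time: 25.6
eef_pos: [0.6011, 0.0815, 0.1026]
eef_rot: [0.505, 0.496, 0.503, -0.496]
wrist_force: [-4.0, -1.4, 9.5]
finger_gap: 0.0482
```

Emit:
carry_out:
  motion:
    - [[0, 0, 0], [-0.3, 0, 0], 0.3]
    - [[0, 0, 0], [-0.3, 0, 0], 0.3]
    - [[0, 0, 0], [0, 0, 1.0], 0.3]
    - [[0, 0, 0], [0, 0, 1.3], 0.3]
    - [[0, 0, 0], [0, 0, 1.3], 0.3]
    - [[0, 0, 0], [0, 0, 1.3], 0.3]
    - [[0, 0, 0], [0, 0, 1.3], 0.3]
    - [[0, 0, 0], [0, 0, 1.3], 0.3]

```text
time: 26.6
eef_pos: [0.6019, 0.0056, 0.1068]
eef_rot: [0.504, 0.496, 0.504, -0.496]
wrist_force: [0.3, 0.2, -1.7]
finger_gap: 0.0483
```

Emit:
carry_out:
  motion:
    - [[0, 0, 0], [0, 0, 1.3], 0.3]
    - [[0, 0, 0], [0, 0, 1.3], 0.3]
    - [[0, 0, 0], [0, 0, 1.3], 0.3]
    - [[0, 0, 0], [0, 0, 0.6], 0.3]
    - [[0, 0, 0], [0, 0, 0], 0.3]
    - [[0, 0, 0], [0, 0, 0], 0.3]
    - [[0, 0, 0], [0, 0, 0], 0.3]
    - [[0, 0, 0], [0, 0, 0], 0.3]

```text
time: 27.6
eef_pos: [0.6025, -0.0381, 0.1068]
eef_rot: [0.504, 0.496, 0.504, -0.496]
wrist_force: [0.1, 0.0, -2.3]
finger_gap: 0.0482
```

```bash
python3 - <<'E'
from h import *
plan([])
snap('wrist','w16')
E
```

```text
t 27.6 pos [ 0.6025 -0.0381  0.1068] yaw 0.0164 xaxis [-0. -0. -1.] gap 0.0482 F [ 0.0756  0.0226 -2.3125]
```

View pics/w16.png

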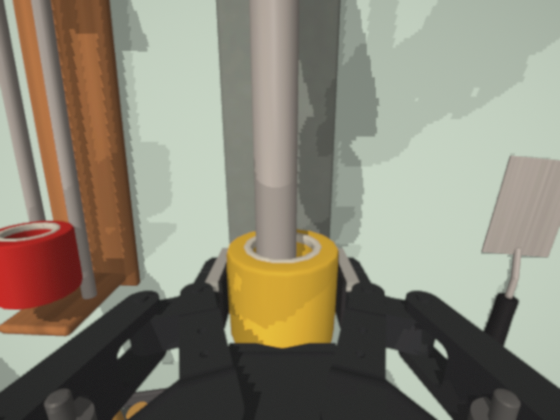

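Emit:
carry_out:
  motion:
    - [[0, 0, 0], [0, -0.2, 1.2], 0.3]
    - [[0, 0, 0], [0, 0, 1.3], 0.3]
    - [[0, 0, 0], [0, 0, 1.3], 0.3]
    - [[0, 0, 0], [0, 0, 1.3], 0.3]
    - [[0, 0, 0], [0, 0, 1.3], 0.3]
    - [[0, 0, 0], [0, 0, 0.6], 0.3]
    - [[0, 0, 0], [0, 0, 0], 0.3]
    - [[0, 0, 0], [0, 0, 0], 0.3]

```text
time: 28.65
eef_pos: [0.6017, -0.1081, 0.1068]
eef_rot: [0.504, 0.496, 0.504, -0.496]
wrist_force: [0.6, -0.1, -1.8]
finger_gap: 0.0483
```

Emit:
carry_out:
  motion:
    - [[0.036, 0, 0], [-2.0, 0, 0], 0.3]
    - [[0, 0, 0], [-3.0, 0, 0], 0.3]
    - [[0, 0, 0], [-2.0, -2.0, 0], 0.3]
    - [[0, 0, 0], [0, -4.0, -3.0], 0.3]
    - [[0, 0, 0], [0, -4.0, -3.0], 0.3]
    - [[0, 0, 0], [0, -4.0, -3.0], 0.3]
    - [[0, 0, 0], [0, -2.8, -3.5], 0.3]
    - [[0, 0, 0], [0, 0, 0], 0.3]

```text
time: 29.65
eef_pos: [0.4348, 0.0219, 0.1774]
eef_rot: [0.496, 0.505, 0.495, -0.504]
wrist_force: [0.8, -0.1, -0.8]
finger_gap: 0.0486
```

```bash
python3 - <<'E'
from h import *
plan([((.4340,.02,.076),-.02)])
snap('wrist','w17')
c=snap('scene','s17')
E
```

```text
t 29.65 pos [0.4348 0.0219 0.1774] yaw -0.0172 xaxis [ 0.0011  0.0001 -1.    ] gap 0.0486 F [ 0.7561 -0.1302 -0.7877]
turn [ 0.0028 -0.0002 -0.0011] shift [10.14 -0.08  0.19] minrows 1.7
```

View pics/w17.png

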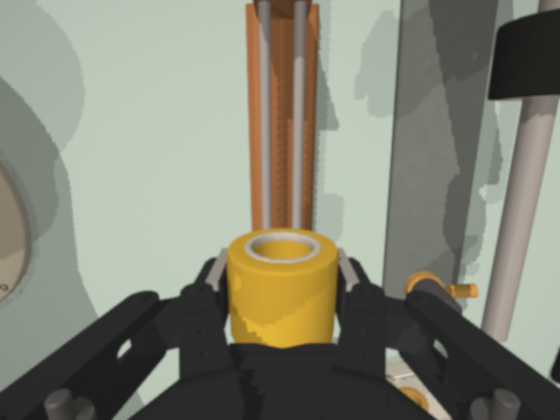

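Emit:
carry_out:
  motion:
    - [[0, 0, 0], [3.0, 0, 0], 0.3]
    - [[0, 0, 0], [3.0, 0, 0], 0.3]
    - [[0, 0, 0], [3.0, 0, 0], 0.3]
    - [[0, 0, 0], [2.0, 0, 0], 0.3]
    - [[0, 0, 0], [1.0, 0, 0], 0.3]
    - [[0, 0, 0], [0.5, 0, 0], 0.3]
    - [[0, 0, 0], [0.2, 0, 0], 0.3]
    - [[0, 0, 0], [0, 0, 0], 0.3]

```text
time: 30.75
eef_pos: [0.4365, 0.0198, 0.0502]
eef_rot: [0.495, 0.505, 0.495, -0.505]
wrist_force: [-0.4, 0.1, -1.2]
finger_gap: 0.0485
```

Emit:
carry_out:
  motion:
    - [[0, 0, 0], [0.1, -0.2, 0], 0.3]
    - [[0, 0, 0], [0, 0, 0], 0.3]
    - [[0, 0, 0], [0, 0, 0], 0.6]
    - [[0, 0, 0], [0, 0, 0], 0.85]
    - [[0, 0, 0], [0, 0, 0], 0.85]
    - [[0, 0, 0], [-3.0, 0, 0], 0.85]
    - [[0, 0, 0], [-4.0, 0, 0], 1]
    - [[0, 0, 0], [-6.0, 0, 0], 1]

```text
time: 31.75
eef_pos: [0.4334, 0.0201, 0.1792]
eef_rot: [-0.494, -0.504, -0.496, 0.506]
wrist_force: [1.2, 0.0, 0.1]
finger_gap: 0.0854
```

```bash
python3 - <<'E'
from h import *
plan([((.6,.129,.18),.016)])
snap('wrist','w18')
c=snap('scene','s18')
cv2.imwrite('pics/s18z.png',cv2.resize(c[100:300,150:410],None,fx=3,fy=3,interpolation=cv2.INTER_CUBIC))
E
```

```text
t 31.75 pos [0.4334 0.0201 0.1792] yaw -0.0200 xaxis [-0.0025  0.0002 -1.    ] gap 0.0854 F [1.2342 0.0328 0.0799]
turn [-0.036  -0.0002  0.0025] shift [ -0.08  16.83 -10.63] minrows 3.2
```

View pics/s18z.png

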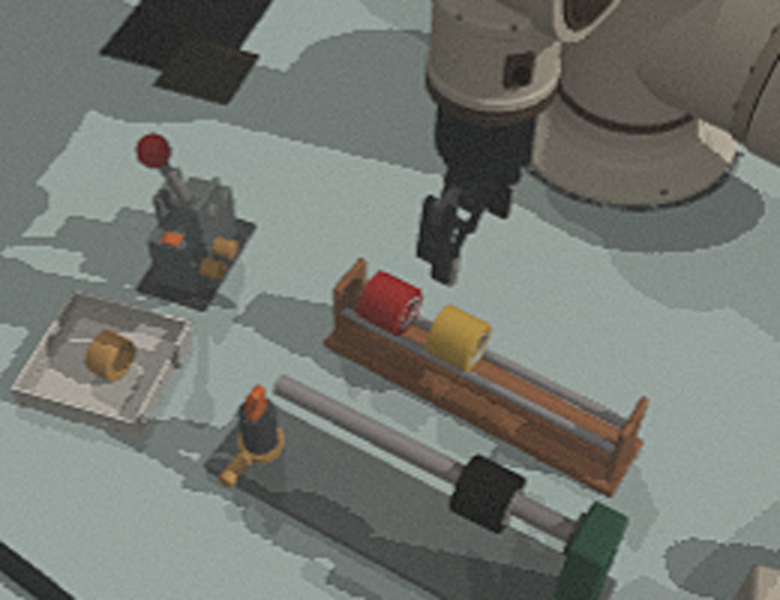

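Emit:
carry_out:
  motion:
    - [[-0.036, 0, 0], [0, 0, 0], 1]
    - [[0, 0, 0], [0, 4.2, -2.7], 1]
    - [[0, 0, 0], [0, 4.2, -2.7], 1]
    - [[0, 0, 0], [0, 4.2, -2.7], 1]
    - [[0, 0, 0], [0, 4.1, -2.6], 1]
    - [[0, 0, 0], [0, 0, 0], 1]
    - [[0, 0, 0], [0, 0, 0], 1]
    - [[0, 0, 0], [0, 0, 0], 1]

```text
time: 32.85
eef_pos: [0.5988, 0.1291, 0.1786]
eef_rot: [0.504, 0.496, 0.504, -0.496]
wrist_force: [-0.3, -0.4, 0.7]
finger_gap: 0.0857
```

```bash
python3 - <<'E'
from h import *
plan([((.5995,.129,.18),.016)])
a=snap('wrist','w19')
for y in(.107,.151): print(proj('w19',[[.5995,y,.1495]]))
E
```

```text
t 32.85 pos [0.5988 0.1291 0.1786] yaw 0.0159 xaxis [-0.0005 -0.0002 -1.    ] gap 0.0857 F [-0.2623 -0.417   0.6946]
turn [-0.0001  0.0002  0.0005] shift [-0.14  0.07  0.01] minrows 0.0
[[281.9361 271.9345]]
[[283.1047 207.9908]]
```

View pics/w19.png

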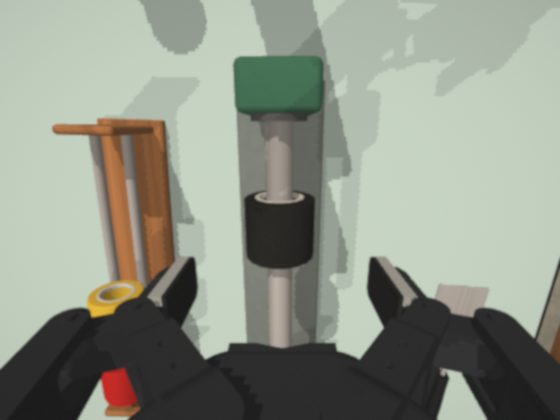

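Emit:
carry_out:
  motion:
    - [[0, 0, 0], [2.0, 0, -0.5], 1]
    - [[0, 0, 0], [3.0, 0, 0], 1]
    - [[0, 0, 0], [2.7, 0, 0], 1]
    - [[0, 0, 0], [0, 0, 0], 1]
    - [[0, 0, 0], [0, 0, 0], 0.3]
    - [[0, 0, 0], [0, 0, 0], 0.3]
    - [[0, 0, 0], [0, 0, 0], 0.3]
    - [[0, 0, 0], [0, 0, 0], 0.3]

```text
time: 33.9
eef_pos: [0.5998, 0.1346, 0.1035]
eef_rot: [0.504, 0.496, 0.504, -0.496]
wrist_force: [-3.6, -0.9, 9.3]
finger_gap: 0.0481
```

Emit:
carry_out:
  motion:
    - [[0, 0, 0], [-0.3, 0, 0], 0.3]
    - [[0, 0, 0], [-0.3, 0, 0], 0.3]
    - [[0, 0, 0], [0, 0, 1.0], 0.3]
    - [[0, 0, 0], [0, 0, 1.3], 0.3]
    - [[0, 0, 0], [0, 0, 1.3], 0.3]
    - [[0, 0, 0], [0, 0, 1.3], 0.3]
    - [[0, 0, 0], [0, 0, 1.3], 0.3]
    - [[0, 0, 0], [0, 0, 1.3], 0.3]

```text
time: 34.9
eef_pos: [0.6006, 0.0586, 0.1078]
eef_rot: [0.504, 0.496, 0.504, -0.496]
wrist_force: [-0.3, -0.2, -1.1]
finger_gap: 0.0482
```

Emit:
carry_out:
  motion:
    - [[0, 0, 0], [0, 0, 1.3], 0.3]
    - [[0, 0, 0], [0, 0, 1.3], 0.3]
    - [[0, 0, 0], [0, 0, 1.3], 0.3]
    - [[0, 0, 0], [0, 0, 1.3], 0.3]
    - [[0, 0, 0], [0, 0, 1.3], 0.3]
    - [[0, 0, 0], [0, 0, 1.3], 0.3]
    - [[0, 0, 0], [0, 0, 1.3], 0.3]
    - [[0, 0, 0], [0, 0, 0], 0.3]

```text
time: 35.9
eef_pos: [0.6021, -0.0323, 0.1078]
eef_rot: [0.504, 0.496, 0.504, -0.496]
wrist_force: [0.8, 0.3, -1.5]
finger_gap: 0.0477
```

```bash
python3 - <<'E'
from h import *
plan([])
snap('wrist','w20')
E
```

```text
t 35.9 pos [ 0.6021 -0.0323  0.1078] yaw 0.0149 xaxis [-0.0001 -0.0001 -1.    ] gap 0.0477 F [ 0.7773  0.2779 -1.54  ]
```

View pics/w20.png

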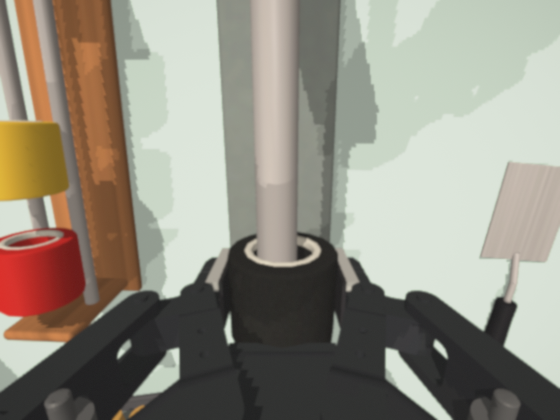

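Emit:
carry_out:
  motion:
    - [[0, 0, 0], [0, -0.15, 1.3], 0.3]
    - [[0, 0, 0], [0, 0, 1.3], 0.3]
    - [[0, 0, 0], [0, 0, 1.3], 0.3]
    - [[0, 0, 0], [0, 0, 1.3], 0.3]
    - [[0, 0, 0], [0, 0, 1.3], 0.3]
    - [[0, 0, 0], [0, 0, 1.1], 0.3]
    - [[0, 0, 0], [0, 0, 0], 0.3]
    - [[0, 0, 0], [0, 0, 0], 0.3]

```text
time: 36.95
eef_pos: [0.6017, -0.1072, 0.1078]
eef_rot: [0.504, 0.496, 0.504, -0.496]
wrist_force: [0.9, -0.9, -0.5]
finger_gap: 0.0485
```

Emit:
carry_out:
  motion:
    - [[0.035, 0, 0], [-2.0, 0, 0], 0.3]
    - [[0, 0, 0], [-3.0, -1.0, 0], 0.3]
    - [[0, 0, 0], [-2.5, -3.0, 0], 0.3]
    - [[0, 0, 0], [0, -3.0, -4.2], 0.3]
    - [[0, 0, 0], [0, -3.0, -4.2], 0.3]
    - [[0, 0, 0], [0, -3.0, -4.2], 0.3]
    - [[0, 0, 0], [0, -3.0, -4.2], 0.3]
    - [[0, 0, 0], [0, -0.9, -4.2], 0.3]

```text
time: 37.95
eef_pos: [0.4352, 0.1074, 0.1832]
eef_rot: [0.496, 0.505, 0.495, -0.504]
wrist_force: [1.4, -0.7, -1.0]
finger_gap: 0.0482
```

Emit:
carry_out:
  motion:
    - [[0, 0, 0], [0, 0, 0], 0.3]
    - [[0, 0, 0], [0, 0, 0], 0.3]
    - [[0, 0, 0], [2.0, 0, 0], 0.3]
    - [[0, 0, 0], [0, 0, 0], 0.3]
    - [[0, 0, 0], [0, 0, 0], 0.3]
    - [[0, 0, 0], [0, 0, 0], 0.3]
    - [[0, 0, 0], [0, 0, 0], 0.3]
    - [[0, 0, 0], [0, 0, 0], 0.3]

```text
time: 38.95
eef_pos: [0.4369, 0.1058, 0.163]
eef_rot: [0.495, 0.505, 0.495, -0.505]
wrist_force: [0.2, 0.2, -1.7]
finger_gap: 0.0479
```

```bash
python3 - <<'E'
from h import *
plan([((.4358,.105,.053),-.02)])
snap('wrist','w21')
E
```

```text
t 38.95 pos [0.4369 0.1058 0.163 ] yaw -0.0190 xaxis [ 0.0002 -0.0001 -1.    ] gap 0.0479 F [ 0.1992  0.237  -1.6862]
turn [ 0.001   0.0001 -0.0002] shift [11.   -0.1   0.08] minrows 1.8
```

View pics/w21.png

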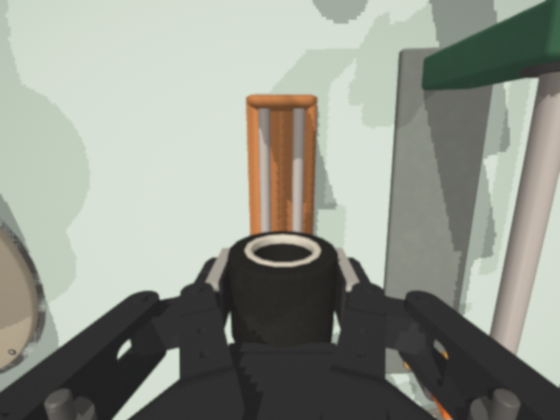

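Emit:
carry_out:
  motion:
    - [[0, 0, 0], [3.0, -0.1, 0], 0.3]
    - [[0, 0, 0], [3.0, 0, 0], 0.3]
    - [[0, 0, 0], [2.5, 0, 0], 0.3]
    - [[0, 0, 0], [1.5, 0, 0], 0.3]
    - [[0, 0, 0], [0.7, 0, 0], 0.3]
    - [[0, 0, 0], [0.4, 0, 0], 0.3]
    - [[0, 0, 0], [0.2, 0, 0], 0.3]
    - [[0, 0, 0], [0, 0, 0], 0.3]

```text
time: 40.0
eef_pos: [0.436, 0.1058, 0.0501]
eef_rot: [0.495, 0.505, 0.495, -0.505]
wrist_force: [-0.0, 0.3, -1.9]
finger_gap: 0.0481
```

Emit:
carry_out:
  motion:
    - [[0, 0, 0], [0, 0, 0], 0.3]
    - [[0, 0, 0], [0, 0, 0], 0.3]
    - [[0, 0, 0], [0, 0, 0], 0.6]
    - [[0, 0, 0], [0, 0, 0], 0.85]
    - [[0, 0, 0], [0, 0, 0], 0.85]
    - [[0, 0, 0], [-3.0, 0, 0], 0.85]
    - [[0, 0, 0], [-4.0, 0, 0], 1]
    - [[0, 0, 0], [-6.0, 0, 0], 1]

```text
time: 41.0
eef_pos: [0.435, 0.1058, 0.1802]
eef_rot: [-0.495, -0.504, -0.496, 0.505]
wrist_force: [1.1, 0.5, 0.8]
finger_gap: 0.0856
```

Emit:
carry_out:
  motion:
    - [[0, 0, 0], [-5.0, 0, 0], 1]
    - [[0, 0, 0], [0, 0, -5.0], 1]
    - [[0, 0, 0], [0, 0, -5.0], 1]
    - [[0, 0, 0], [0, 0, -5.0], 1]
    - [[0, 0, 0], [0, 0, -5.0], 1]
    - [[0, 0, 0], [0, 0, 0], 1]
    - [[0, 0, 0], [0, 0, 0], 1]
    - [[0, 0, 0], [0, 0, 0], 1]

```text
time: 42.0
eef_pos: [0.4398, 0.3049, 0.2299]
eef_rot: [0.495, 0.505, 0.495, -0.505]
wrist_force: [0.7, -0.5, 0.6]
finger_gap: 0.0852
```

```bash
python3 - <<'E'
from h import *
plan([])
c=snap('scene','s22');b=snap('top','t22')
cv2.imwrite('pics/s22z.png',cv2.resize(c[100:300,150:410],None,fx=3,fy=3,interpolation=cv2.INTER_CUBIC))
cv2.imwrite('pics/t22z.png',cv2.resize(b[140:290,110:430],None,fx=2.5,fy=2.5,interpolation=cv2.INTER_CUBIC))
E
```

```text
t 42.0 pos [0.4398 0.3049 0.2299] yaw -0.0201 xaxis [ 0.0002 -0.0002 -1.    ] gap 0.0852 F [ 0.6815 -0.4819  0.559 ]
```

View pics/s22z.png

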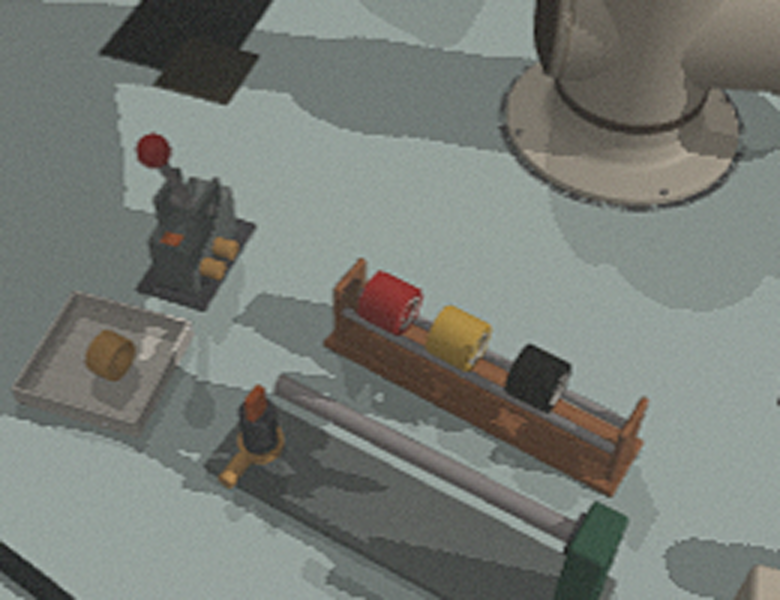

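View pics/t22z.png

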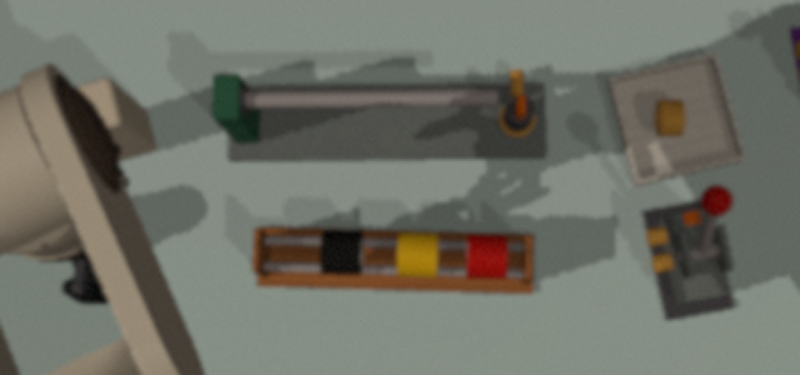

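```bash
python3 - <<'E'
from h import *
print(workorder.close_job());st()
E
```

```text
the job is handed in; nothing more can be done
None
the job is handed in; nothing more can be done
```

The spindle is stripped and the job is handed in, finished at about 42 s on the robot's clock.

- **Lever and keeper:** I pushed the red lever on the grey valve past its detent. It snapped into float and stayed there in every later picture, and the keeper sank out of the way.
- **Collar:** It came off the spindle's free end and is lying in the tin dish. The dish had not moved in the pictures I compared.
- **Sleeves:** Three were on the spindle: red, yellow and black; there was no blue one. I slid them off in that order, and each lies lengthwise on both rails between the end plates.
- **Bystanders:** I never aimed at or touched the solvent can or the ink jar. My last parking move took the open gripper near them, above the can's top. I did not check their positions in the last pictures.

My last scene and top pictures show the spindle bare, the three sleeves on the rack, the collar in the dish and the lever in float. The gripper was open and clear, with only noise on the force reading. No check failed. The grip showed no slackening, and the one sizeable arm force, about 12 N, was while pushing over the detent. The sleeves' seating on the rails was judged only from these pictures. The state could not be read again after hand-in.

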